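# Press folding-hook inserts into a coat rail held in the vise

### The job

Wind the vise crank clockwise until the jaw squeezes the wooden coat rail firmly, before fitting anything. Then set every folding-hook insert lying on the bench in a recess of the rail and press it fully home, its flange tight on the wood: do the pressing with the orange seating block, not with bare fingers. Finish with the block standing in the tray with the orange label and the rail still clamped, and leave the other things on the bench alone.

Things in the scene. Friction and masses are not known exactly. Their poses are not given: they have to be found in the camera images.
- vise: Blue machine vise bolted to the bench. Origin: on the bench under its middle; x points from the crank to the fixed jaw, away from the robot. Bed (the rail lies on it) 50 mm above the bench; jaws 160 mm wide (y), tops 80 mm up; fixed jaw's face at x = +62 mm. Front plate at x = -95 to -77 mm, 130 mm wide, 88 mm tall. Crank axis along x, at y = 0, 66 mm above the bench.
- jaw: The vise's moving jaw, sliding along vise x. Origin: on the bed, middle of the face that meets the rail; at vise x = -30 mm when fully open. The crank drives it 6 mm a turn. It pushes the rail along the bed until that meets the fixed jaw (faces then 76 mm apart); 10 to 30 degrees of crank beyond that make a firm squeeze. It locks there: let go, the crank springs back only to 0.1 rad past contact.
- crank (a joint): Angle of the vise crank, rad, over several turns. 0: jaw fully open, crank arm straight up; starts at 0 to 5. Grows as the crank turns clockwise as the robot sees it (arm from up to the robot's right (-y), then down), which closes the jaw. Turning takes 4 to 8 N at the grip, 15 N and steeply more once the rail is squeezed.
- crank_grip (a point): Middle of the crank's black grip: a sleeve 16 mm in diameter, 45 mm long, along vise x, free to spin on its pin: pinch it from above and lead it round, tool pointing down. It circles the crank axis upright at vise x = -150 mm, radius 40 mm; at its lowest it is 26 mm above the bench. The crank arm starts 26 mm beyond this point towards the vise.
- rail: Beech coat rail, 76 mm (x) by 290 mm (y) by 36 mm thick, lying loose on the vise bed between the jaws, overhanging them at both ends. Origin: centre of its underside; z up. Its top stands 6 mm above the jaws.
- recess1 (a point): Centre of the mouth of recess 1 in the rail's top face (at rail y = -102 mm): a pocket 49 mm (rail x) by 37 mm (rail y), 18 mm deep. Spring clips in its two y sides hold the insert: set in by hand it stops 5 to 6 mm proud and needs 10 to 15 N straight down to go home, where it stays.
- recess2 (a point): Centre of the mouth of recess 2 in the rail's top face (at rail y = -34 mm): a pocket 49 mm (rail x) by 37 mm (rail y), 18 mm deep. Spring clips in its two y sides hold the insert: set in by hand it stops 5 to 6 mm proud and needs 10 to 15 N straight down to go home, where it stays.
- recess3 (a point): Centre of the mouth of recess 3 in the rail's top face (at rail y = 34 mm): a pocket 49 mm (rail x) by 37 mm (rail y), 18 mm deep. Spring clips in its two y sides hold the insert: set in by hand it stops 5 to 6 mm proud and needs 10 to 15 N straight down to go home, where it stays.
- recess4 (a point): Centre of the mouth of recess 4 in the rail's top face (at rail y = 102 mm): a pocket 49 mm (rail x) by 37 mm (rail y), 18 mm deep. Spring clips in its two y sides hold the insert: set in by hand it stops 5 to 6 mm proud and needs 10 to 15 N straight down to go home, where it stays.
- hook1: Folding-hook insert, 90 g (2 to 4 present): steel flange 54 (x) by 44 (y) by 7 mm with a brass hook folded in it, on a black body 46 by 34 mm, 15 mm deep, lowest 4 mm narrowed to 42 by 30; 22 mm tall. Origin: centre of the underside; z up. Starts upright on the bench, left of the vise. Fits any recess, either way round, its x along rail x. Home: origin 15 mm below the rail's top face.
- hook2: Folding-hook insert, 90 g (2 to 4 present): steel flange 54 (x) by 44 (y) by 7 mm with a brass hook folded in it, on a black body 46 by 34 mm, 15 mm deep, lowest 4 mm narrowed to 42 by 30; 22 mm tall. Origin: centre of the underside; z up. Starts upright on the bench, left of the vise. Fits any recess, either way round, its x along rail x. Home: origin 15 mm below the rail's top face.
- hook3: Folding-hook insert, 90 g (2 to 4 present): steel flange 54 (x) by 44 (y) by 7 mm with a brass hook folded in it, on a black body 46 by 34 mm, 15 mm deep, lowest 4 mm narrowed to 42 by 30; 22 mm tall. Origin: centre of the underside; z up. Starts upright on the bench, left of the vise. Fits any recess, either way round, its x along rail x. Home: origin 15 mm below the rail's top face.
- hook4: Folding-hook insert, 90 g (2 to 4 present): steel flange 54 (x) by 44 (y) by 7 mm with a brass hook folded in it, on a black body 46 by 34 mm, 15 mm deep, lowest 4 mm narrowed to 42 by 30; 22 mm tall. Origin: centre of the underside; z up. Starts upright on the bench, left of the vise. Fits any recess, either way round, its x along rail x. Home: origin 15 mm below the rail's top face.
- block: Seating block, 200 g: orange nylon foot 50 mm (x) by 40 mm (y) by 20 mm high, with a wooden stem 24 mm (x) by 32 mm (y) rising from its middle to 65 mm; fingers on the stem can bear down on the foot's shoulders. Origin: centre of the underside; z up. Starts standing on the bench, right of the vise.
- tray_orange: Open wooden tray with orange labels on its ends and floor, fixed to the bench, outside 74 mm (x) by 64 mm (y), 26 mm tall; inside 62 by 52 mm, floor 6 mm above the bench. Origin: centre of the underside. The seating block's own place; empty at the start.
- tray_blue: Open wooden tray with blue labels on its ends and floor, fixed to the bench, outside 74 mm (x) by 64 mm (y), 26 mm tall; inside 62 by 52 mm, floor 6 mm above the bench. Origin: centre of the underside. Holds a brass drift, which stays there.
- tray_green: Open wooden tray with green labels on its ends and floor, fixed to the bench, outside 74 mm (x) by 64 mm (y), 26 mm tall; inside 62 by 52 mm, floor 6 mm above the bench. Origin: centre of the underside. Empty; not for the block.
- drift: Brass drift standing in the blue tray, 36 mm in diameter, 50 mm tall; leave alone. Origin: centre of the underside.
- screwdriver: Screwdriver, red handle, 200 mm; leave alone. Origin: underside, middle of its length.
- strap: Dark steel strap hinge leaf, 190 by 34 by 5 mm; leave alone. Origin: centre of the underside.
- bow: White bow handle lying flat, 115 by 45 by 31 mm; leave alone. Origin: about its middle, on the bench.
- bolt: Brass barrel bolt, 110 by 36 by 18 mm; leave alone. Origin: centre of the underside.
- tin: White tin with red label, 74 mm in diameter, 85 mm tall; leave alone. Origin: centre of the underside.
- filler: White squeeze bottle with orange label, 52 mm in diameter, 120 mm tall; leave alone. Origin: centre of the underside.
Not all that is in view belongs to the job. Leave any red look-alike of the hook4 alone. What is shaped like the tray_orange but red or turquoise is not meant.

How it is judged:
On the way, in this order (a step that is already met when the one before it is completed fails the run):
1. the vise jaw squeezes the rail firmly (over 12 N), the rail flat on the bed (contact force between jaw and rail above 12 N and angle between rail's own z axis and vertical below 0.06 rad and z of rail in the frame of vise below 0.055 m), for 0.3 s.
2. every insert present is pressed home in a recess, the rail still clamped (all of step 1 and (horizontal distance between hook1 and recess1 below 0.004 m or horizontal distance between hook1 and recess2 below 0.004 m or horizontal distance between hook1 and recess3 below 0.004 m or horizontal distance between hook1 and recess4 below 0.004 m) and z of hook1 in the frame of rail between 0.018 and 0.0228 m and angle between the z axis of each of hook1, hook2, hook3, hook4 and the z axis of rail, either way round below 0.06 rad and (horizontal distance between hook2 and recess1 below 0.004 m or horizontal distance between hook2 and recess2 below 0.004 m or horizontal distance between hook2 and recess3 below 0.004 m or horizontal distance between hook2 and recess4 below 0.004 m) and z of hook2 in the frame of rail between 0.018 and 0.0228 m and (horizontal distance between hook3 and recess1 below 0.004 m or horizontal distance between hook3 and recess2 below 0.004 m or horizontal distance between hook3 and recess3 below 0.004 m or horizontal distance between hook3 and recess4 below 0.004 m) and z of hook3 in the frame of rail between 0.018 and 0.0228 m and (horizontal distance between hook4 and recess1 below 0.004 m or horizontal distance between hook4 and recess2 below 0.004 m or horizontal distance between hook4 and recess3 below 0.004 m or horizontal distance between hook4 and recess4 below 0.004 m) and z of hook4 in the frame of rail between 0.018 and 0.0228 m), for 0.3 s.
3. the seating block stands in the orange-labelled tray (horizontal distance between block and tray_orange below 0.014 m and z of block in the frame of tray_orange below 0.011 m and angle between block's own z axis and vertical below 0.1 rad), for 0.2 s.
At the end, for the whole second after the job is handed in: Every insert present is in a recess (4 mm), home to 1.8 mm, level to 0.06 rad; the jaw presses the rail with over 12 N, the rail flat on the vise bed; the seating block rests on the floor of the orange-labelled tray, within 14 mm of its centre, upright to 0.1 rad (all of step 2 and all of step 3 and linear speed of block below 0.02 m/s); the robot touches nothing.
It fails at once if hook1 pushed home with the bare fingers (contact force between the fingers and hook1 above 3 N and z of hook1 in the frame of rail between 0.015 and 0.0232 m and (horizontal distance between hook1 and recess1 below 0.005 m or horizontal distance between hook1 and recess2 below 0.005 m or horizontal distance between hook1 and recess3 below 0.005 m or horizontal distance between hook1 and recess4 below 0.005 m)).
It fails at once if hook2 pushed home with the bare fingers (contact force between the fingers and hook2 above 3 N and z of hook2 in the frame of rail between 0.015 and 0.0232 m and (horizontal distance between hook2 and recess1 below 0.005 m or horizontal distance between hook2 and recess2 below 0.005 m or horizontal distance between hook2 and recess3 below 0.005 m or horizontal distance between hook2 and recess4 below 0.005 m)).
It fails at once if hook3 pushed home with the bare fingers (contact force between the fingers and hook3 above 3 N and z of hook3 in the frame of rail between 0.015 and 0.0232 m and (horizontal distance between hook3 and recess1 below 0.005 m or horizontal distance between hook3 and recess2 below 0.005 m or horizontal distance between hook3 and recess3 below 0.005 m or horizontal distance between hook3 and recess4 below 0.005 m)).
It fails at once if hook4 pushed home with the bare fingers (contact force between the fingers and hook4 above 3 N and z of hook4 in the frame of rail between 0.015 and 0.0232 m and (horizontal distance between hook4 and recess1 below 0.005 m or horizontal distance between hook4 and recess2 below 0.005 m or horizontal distance between hook4 and recess3 below 0.005 m or horizontal distance between hook4 and recess4 below 0.005 m)).
It fails at once if something that belongs to others moved by more than 3 cm (distance of any of drift, screwdriver, strap, bow, bolt, tin, filler from where it was at the start of the episode above 0.03 m).
Of hook1, hook2, hook3, hook4 only 2 to 4 are there at a start; the rules pass over those that are not, and their reading is None.
At some moment in a run one of hook1, hook2, hook3, hook4 may be knocked a few centimetres aside while the robot is not near it.
Once in a run the grip may slacken for a moment while it holds something.
It also fails if it takes over 210 s, if anything falls off the work surface, if the arm or the gripper's body presses on something with over 40 N, if the wrist force passes 120 N, or if a joint passes its speed limit or range.

### The arm

A 6-joint arm with a two-finger parallel gripper is mounted at the origin on the work surface. World frame = base frame: x ahead of the robot, y to its left, z up, the work surface at z = 0. Lengths are in m, angles in rad, forces in N, time in s.
With the tool pointing down it reaches from about 0.225 to 0.875 m from the base axis. Payload 3.4 kg.
Tool frame: the origin (TCP) lies between the finger pads, 19 mm behind the fingertips; this is the grasp point; z points along the fingers, y is the direction in which the jaws open and shut (so a half turn about z gives the same grasp; the last joint's range is limited). The gripper opens to 85 mm and grips with 20 to 120 N. Pads are 22 mm wide; open, the fingers measure 114 mm over their backs; the gripper's body (76 mm by 85 mm) begins 54 mm behind the grasp point. The pads swing forward as they close: fully open they stand 13 mm farther back than shut.
Start: joints at [-1.267, 0.276, 1.505, -0, 1.361, -0.121], TCP at [0.237, -0.524, 0.25] pointing down, gripper open.
Joint ranges: [-2.89, 2.89], [-0.75, 2.08], [0.22, 2.7], [-1.18, 4.32], [0.11, 2.71], [-2.7, 2.7]. Speed limits (rad/s): [2.57, 2.57, 3.14, 3.14, 3.14, 3.14].

### API

Orientations are given as a unit quaternion [w, x, y, z].
In Python, from rig import manip, eyes gives the robot as it stands.
- The arm moves only by the tool servo_tool, never from a script. Its argument "increments" is a list of rows, each an object with "slide": the shift along the tool's x, y, z in m, a list of three; "spin": the turn about the tool's z in degrees. A call has 1 to 8 rows; each row shifts and turns the commanded pose from where the row before left it, along the tool's axes as they then stand; what a row does not reach is not made up. A row lasts 1/10 s, in which the tool goes at most 50 mm and 8.59 degrees, less where a joint would pass 70% of its speed; a pose out of reach is approached as far as the arm can. A call is refused whole if a number of a shift passes 0.05 or a number of a turn 8.59, either way. A call with a gripper value outside its range is refused whole. "hand" is the opening, from 0 (shut) to 1 (fully open), set as the call begins (left out, the last holds). The fingers move at their own pace and stop on an object; "newtons" is the grip in N (left out, the last holds). Time passes only in rows, so rows that do not move let the fingers close. It gives the time, the measured TCP pose, the force and the opening at its end, in the units of the state.
- manip.get_state(): the state, without advancing time (a new reading comes with each control period).
- eyes.get_image(name): name is "side" or "top"; returns the picture (384x512x3 uint8, blue, green, red); there is no depth.
- eyes.calibration(name): a dict with "fx", "fy", "cx", "cy" (pixels), "k1" (the pictures are not rectified: a ray, as slopes to the right and down, at radius r is drawn at 1 + k1 r^2 times it, then the intrinsics apply), "rvec" (rotation vector, rad) and "tvec" (3), from world to camera coordinates, as OpenCV has them. Camera axes: x right, y down, z forward; pixel columns grow to the right and rows downward; lengths in m; the calibration is good to about 2 mm. A picture is of the moment at which its call begins. calibration takes no time and is no camera call.
- manip.sign_off(): hands the job in, once; it reports no verdict.
The state is a dict: "clock": time; "qpos": joint angles; "qd": joint speeds; "effort": joint torques, N m; "position": TCP position; "ee_rot": TCP orientation; "contact_force": force on the tool from outside, world axes, zero at the start; "moment": the same for the moment, N m; "width": finger opening in m.
Only numpy, scipy, OpenCV 4.12 (cv2) and the standard library are available. Lean on these libraries where they do the work, as an engineer would, in place of code of your own. Each camera call takes 0.05 s, during which the arm holds its last target.

## Working session

There is one attempt and no reset: what is moved stays moved. The work goes in short steps, Python scripts to look and compute and a tool call to move; the robot and the scene stay as the last step left them, time stands still between calls to the robot, and variables do not carry over. Pictures are saved under pics/ and viewed, and the job is handed in when it is done.

Besides the shell and the picture viewer there is one more tool, called after "Request:" as a command line: name --argument value ..., lists and objects as JSON in quotes. servo_tool: Moves the arm, as the interface text tells. Its arguments: {"type":"object","properties":{"increments":{"type":"array","items":{"type":"object","properties":{"slide":{"type":"array","items":{"type":"number"}},"spin":{"type":"number"}}}},"hand":{"type":"number"},"newtons":{"type":"number"}},"required":["increments"]}

```bash
ls; mkdir -p pics
python3 - <<'E'
from rig import manip, eyes
import cv2
for n in ("side","top"):
    im=eyes.get_image(n); cv2.imwrite(f"pics/{n}0.png",im); print(eyes.calibration(n))
print(manip.get_state())
E
```

```text
pics
{'fx': 367.0555951630969, 'fy': 367.0555951630969, 'cx': 256.6558522888954, 'cy': 190.10458564903863, 'k1': -0.0427598228538792, 'rvec': array([ 2.27237499, -0.32741456,  0.1317428 ]), 'tvec': array([-0.50965284,  0.15621963,  0.96487191])}
{'fx': 473.14528210201314, 'fy': 473.14528210201314, 'cx': 253.23478436685025, 'cy': 188.7622977580369, 'k1': -0.042169189716461095, 'rvec': array([ 2.12004483, -2.18282648,  0.09166312]), 'tvec': array([0.01604803, 0.55571509, 1.38919794])}
{'clock': 0.1, 'qpos': array([-1.26699955e+00,  2.76512472e-01,  1.50600447e+00,  3.24511080e-05,
        1.36077298e+00, -1.20997828e-01]), 'qd': array([-0.0004333 , -0.00133482, -0.00190989, -0.00121795,  0.0005353 ,
        0.00164262]), 'effort': array([ 8.47646588e-04, -4.17700982e+01, -2.46406317e+01, -3.17394461e-04,
        5.85182002e-03,  1.98468859e-05]), 'position': array([ 0.23684316, -0.52344655,  0.24923805]), 'ee_rot': array([-8.46541633e-04,  9.77528727e-01,  2.10800539e-01, -6.16569982e-05]), 'contact_force': array([0.13679407, 0.31854976, 0.38693948]), 'moment': array([ 0.07172496, -0.0311672 , -0.02510237]), 'width': 0.08547593254979527}
```

View pics/side0.png

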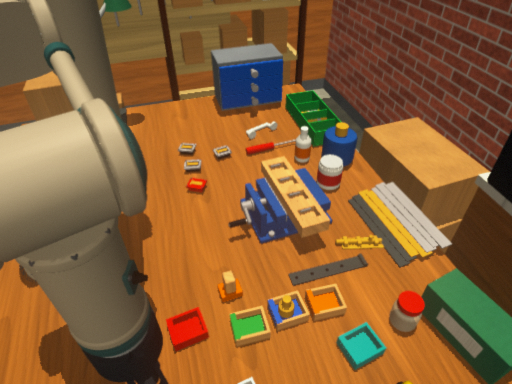

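View pics/top0.png

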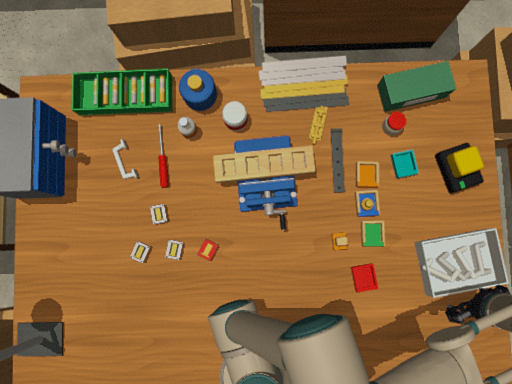

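```bash
cat > h.py <<'E'
import numpy as np, cv2
from rig import manip, eyes
from scipy.spatial.transform import Rotation as R
def cal(n):
    c=eyes.calibration(n); return c,cv2.Rodrigues(np.array(c['rvec']))[0],np.array(c['tvec'])
def K(c): return np.array([[c['fx'],0,c['cx']],[0,c['fy'],c['cy']],[0,0,1]]),np.array([c['k1'],0,0,0,0.])
def ray(n,uv):
    c,r,t=cal(n);k,d=K(c)
    p=cv2.undistortPoints(np.array(uv,float).reshape(-1,1,2),k,d).reshape(-1,2)
    return -r.T@t, np.c_[p,np.ones(len(p))]@r
def plane(n,uv,z):
    o,d=ray(n,uv); s=(z-o[2])/d[:,2]; return o+s[:,None]*d
def tri(uvs,uvt):
    o1,d1=ray('side',uvs);o2,d2=ray('top',uvt)
    out=[]
    for a,b in zip(d1,d2):
        a=a/np.linalg.norm(a);b=b/np.linalg.norm(b)
        s=np.linalg.lstsq(np.c_[a,-b],o2-o1,rcond=None)[0]
        p,q=o1+s[0]*a,o2+s[1]*b; out.append(np.r_[(p+q)/2,np.linalg.norm(p-q)])
    return np.array(out)
def proj(n,P):
    c,r,t=cal(n);k,d=K(c)
    return cv2.projectPoints(np.array(P,float).reshape(-1,3),np.array(c['rvec']),t,k,d)[0].reshape(-1,2)
def crop(n,im,x0,y0,x1,y1,s,name):
    cv2.imwrite('pics/'+name,cv2.resize(im[y0:y1,x0:x1],None,fx=s,fy=s,interpolation=cv2.INTER_CUBIC))
def st():
    s=manip.get_state(); z=R.from_quat(np.roll(s['ee_rot'],-1)).as_matrix()
    print('t',round(s['clock'],2),'p',s['position'].round(4),'F',np.round(s['contact_force'],1),'w',round(s['width'],4),'yaxis',z[:,1].round(3),'xaxis',z[:,0].round(3),'q',np.round(s['qpos'],2))
E
python3 - <<'E'
from h import *
t=cv2.imread('pics/top0.png');s=cv2.imread('pics/side0.png')
crop('top',t,200,125,330,235,6,'c_vise.png')
crop('top',t,120,195,230,270,7,'c_hooks.png')
crop('top',t,320,150,400,260,5,'c_tr.png')
crop('side',s,220,150,340,250,6,'c_vises.png')
E
```

```text
(no output)
```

View pics/c_vise.png

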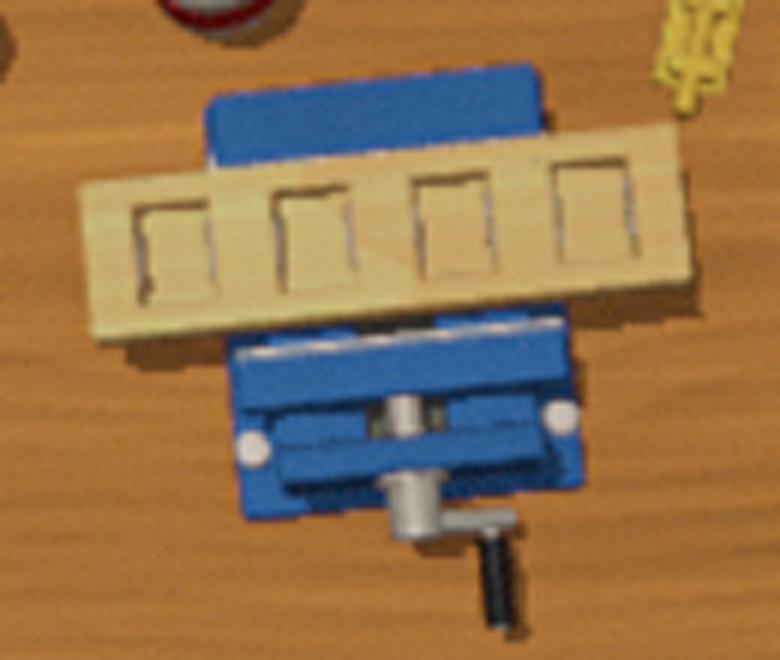

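View pics/c_hooks.png

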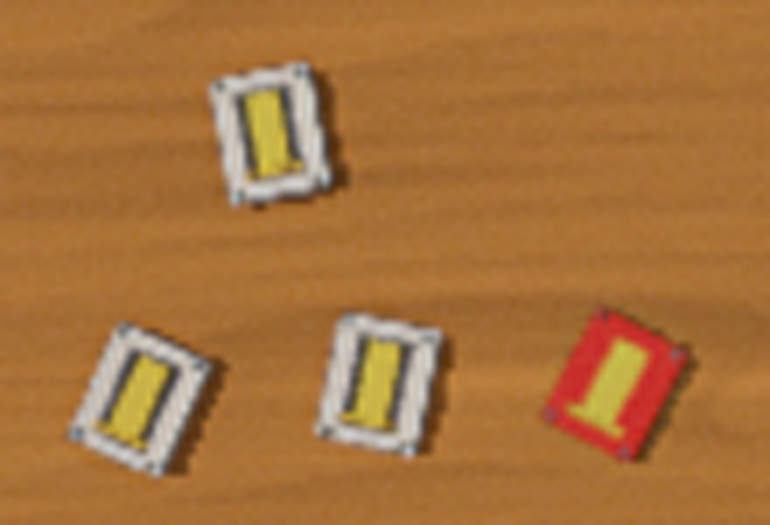

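View pics/c_tr.png

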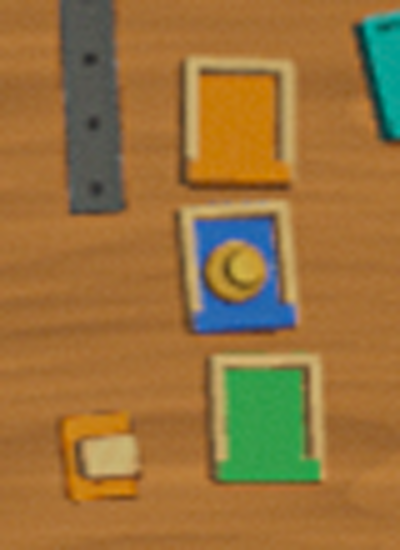

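View pics/c_vises.png

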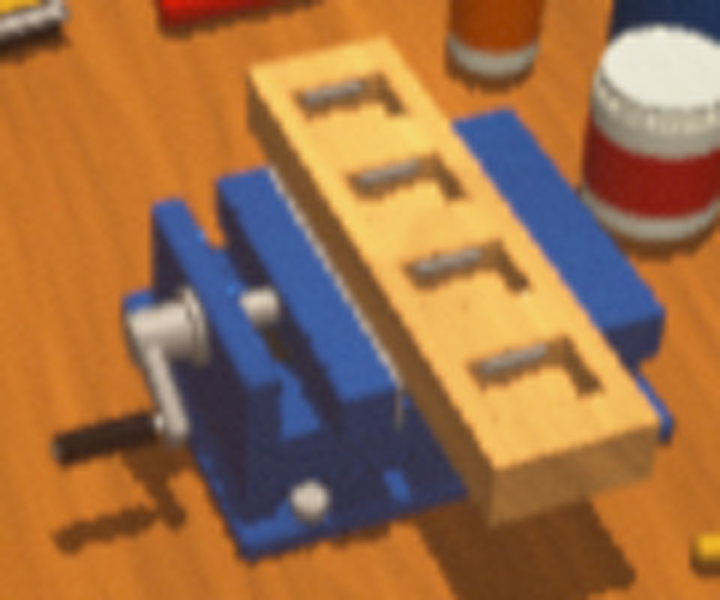

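Run:
```python
from h import *
o=lambda pts,x0,y0,s:[((x+.5)/s+x0-.5,(y+.5)/s+y0-.5) for x,y in pts]
print(ray('top',[(256,192)])[0],ray('side',[(256,192)])[0])
pj=plane('top',o([(235,355),(566,320),(208,98),(538,66),(545,130)],200,125,6),.08);print('jaws',pj.round(4), np.linalg.norm(pj[0]-pj[1]),np.linalg.norm(pj[2]-pj[3]))
pr=plane('top',o([(80,184),(678,123),(692,284),(95,340)],200,125,6),.086);print('rail',pr.round(4),pr.mean(0),np.linalg.norm(pr[0]-pr[1]),np.linalg.norm(pr[1]-pr[2]))
pp=plane('top',o([(278,448),(543,412),(549,455),(287,490)],200,125,6),.088);print('plate',pp.round(4),pp.mean(0))
g=tri(o([(160,427),(60,447)],220,150,6),o([(487,540),(502,627)],200,125,6));print('grip',g.round(4))
for nm,pts,z in (('h1',[(210,85),(306,62),(332,185),(236,207)],.022),('h2',[(122,323),(215,365),(160,475),(70,435)],.022),('h3',[(343,313),(442,333),(412,457),(317,435)],.022)):
    p=plane('top',o(pts,120,195,7),z);c=p.mean(0)
    d=(p[0]+p[1]-p[2]-p[3])[:2]; print(nm,c.round(4),np.degrees(np.arctan2(d[1],d[0])).round(1),np.linalg.norm(d)/2, np.linalg.norm(p[0]-p[1]))
for nm,pts,z in (('blockstem',[(78,436),(135,434),(140,476),(84,478)],.065),('trayo',[(183,58),(296,60),(292,187),(182,185)],.026),('foot',[(62,418),(134,410),(138,495),(72,502)],.02)):
    p=plane('top',o(pts,320,150,5),z);c=p.mean(0)
    d=(p[0]+p[1]-p[2]-p[3])[:2]; print(nm,p.round(3).tolist(),c.round(4),np.degrees(np.arctan2(d[1],d[0])).round(1),np.linalg.norm(d)/2, np.linalg.norm(p[0]-p[1]))
```

```text
[ 0.39759395 -0.03507607  1.44209446] [ 0.32611797 -0.74058948  0.74853369]
jaws [[ 0.5664  0.0403  0.08  ]
 [ 0.5785 -0.1202  0.08  ]
 [ 0.6934  0.0504  0.08  ]
 [ 0.704  -0.1112  0.08  ]
 [ 0.6721 -0.1135  0.08  ]] 0.16091367574796422 0.16203090525911656
rail [[ 0.6517  0.1133  0.086 ]
 [ 0.6722 -0.1776  0.086 ]
 [ 0.5932 -0.181   0.086 ]
 [ 0.575   0.1074  0.086 ]] [ 0.62305389 -0.0344666   0.086     ] 0.29166637562534026 0.07905159280401876
plate [[ 0.5199  0.0203  0.088 ]
 [ 0.5333 -0.107   0.088 ]
 [ 0.5126 -0.1092  0.088 ]
 [ 0.4996  0.0165  0.088 ]] [ 0.51635656 -0.04485095  0.088     ]
grip [[ 0.4772 -0.0799  0.0449  0.0039]
 [ 0.4327 -0.0853  0.0514  0.0008]]
h1 [0.4896 0.2895 0.022 ] 11.7 0.05444103525978864 0.042931947354871554
h2 [0.3773 0.3463 0.022 ] -26.6 0.05231701097374307 0.04460750936782966
h3 [0.3812 0.2437 0.022 ] -13.7 0.053542372239816866 0.043751732720582276
blockstem [[0.405, -0.234, 0.065], [0.406, -0.267, 0.065], [0.381, -0.268, 0.065], [0.381, -0.236, 0.065]] [ 0.3933 -0.2513  0.065 ] 4.8 0.024270656961183145 0.032897512197184946
trayo [[0.631, -0.313, 0.026], [0.627, -0.381, 0.026], [0.55, -0.375, 0.026], [0.554, -0.309, 0.026]] [ 0.5905 -0.3445  0.026 ] -4.3 0.0772833200213352 0.06812963428168606
foot [[0.417, -0.231, 0.02], [0.42, -0.274, 0.02], [0.37, -0.274, 0.02], [0.367, -0.235, 0.02]] [ 0.3932 -0.2538  0.02  ] 2.1 0.05021134040470285 0.04324330926849408
```

Request:
servo_tool --increments '[{"spin": 6.7}, {"spin": 6.7}, {"spin": 6.7}, {"slide": [0.022, -0.038, 0]}, {"slide": [0.022, -0.038, 0]}, {"slide": [0.022, -0.038, 0]}, {"slide": [0.022, -0.038, 0]}, {"slide": [0.022, -0.038, 0]}]' --hand 0.5 --newtons 60

```text
$.increments[0]: bad value
```

```bash
python3 -c "
from h import *;st()"
```

```text
t 0.1 p [ 0.2368 -0.5234  0.2492] F [0.1 0.3 0.4] w 0.0855 yaxis [ 0.412 -0.911 -0.002] xaxis [0.911 0.412 0.   ] q [-1.27  0.28  1.51  0.    1.36 -0.12]
```

Both keys seem to be required in every row.

Request:
servo_tool --increments '[{"slide": [0, 0, 0], "spin": 6.7}, {"slide": [0, 0, 0], "spin": 6.7}, {"slide": [0, 0, 0], "spin": 6.7}, {"slide": [0.022, -0.038, 0], "spin": 0}, {"slide": [0.022, -0.038, 0], "spin": 0}, {"slide": [0.022, -0.038, 0], "spin": 0}, {"slide": [0.022, -0.038, 0], "spin": 0}, {"slide": [0.022, -0.038, 0], "spin": 0}]' --hand 0.5 --newtons 60

```text
clock: 0.9
position: [0.3329, -0.3245, 0.2497]
ee_rot: [-0.0, 0.999, 0.037, -0.0]
contact_force: [1.2, 0.3, -0.0]
width: 0.0424
```

```bash
python3 -c "
from h import *;st()"
```

```text
t 0.9 p [ 0.3329 -0.3245  0.2497] F [ 1.2  0.3 -0. ] w 0.0424 yaxis [ 0.073 -0.997 -0.001] xaxis [ 0.997  0.073 -0.   ] q [-0.92  0.11  1.72  0.    1.31  0.57]
```

Request:
servo_tool --increments '[{"slide": [0.0225, -0.0384, 0], "spin": 0}, {"slide": [0.0225, -0.0384, 0], "spin": 0}, {"slide": [0.0225, -0.0384, 0], "spin": 0}, {"slide": [0.0225, -0.0384, 0], "spin": 0}, {"slide": [0.0225, -0.0384, 0], "spin": 0}, {"slide": [0.0225, -0.038, 0], "spin": 0}, {"slide": [0, 0, 0.04], "spin": 0}, {"slide": [0, 0, 0], "spin": 0}]'

```text
clock: 1.7
position: [0.4471, -0.0844, 0.2061]
ee_rot: [-0.002, 0.999, 0.039, -0.005]
contact_force: [-1.4, 1.2, -0.0]
width: 0.043
```

Run:
```python
from h import *
st()
s=eyes.get_image('side');t=eyes.get_image('top')
crop('',s,180,110,310,250,5,'s1.png');crop('',t,220,160,320,260,6,'t1.png')
```

```text
t 1.7 p [ 0.4471 -0.0844  0.2061] F [-1.4  1.2 -0. ] w 0.043 yaxis [ 0.077 -0.997 -0.004] xaxis [ 0.997  0.077 -0.009] q [-0.34  0.13  1.81 -0.    1.21  1.15]
```

View pics/s1.png

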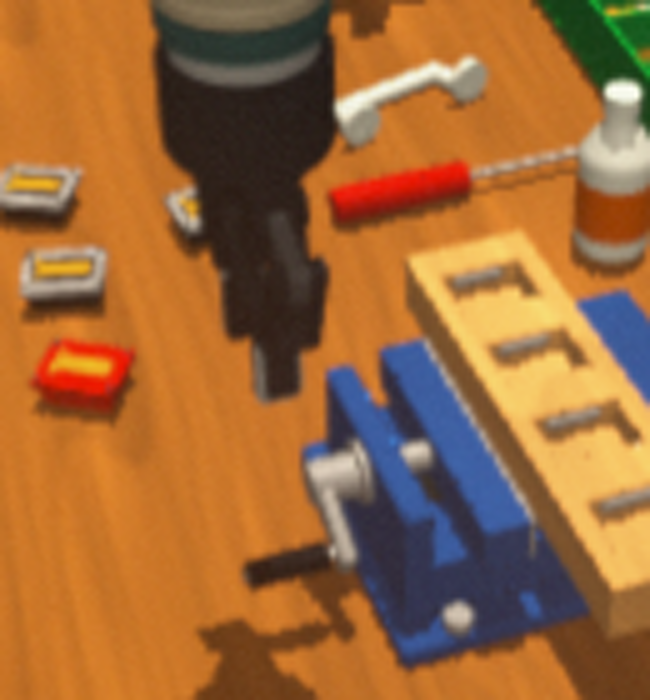

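View pics/t1.png

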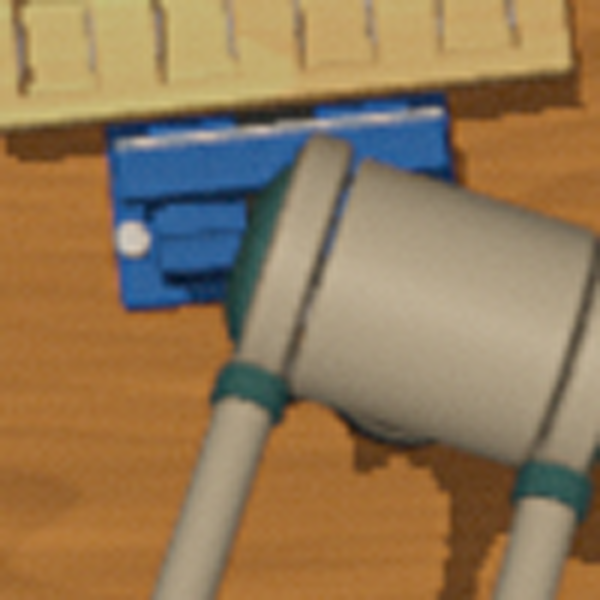

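Request:
servo_tool --increments '[{"slide": [0, 0, 0.035], "spin": 0}, {"slide": [0, 0, 0.035], "spin": 0}, {"slide": [0, 0, 0.03], "spin": 0}, {"slide": [0, 0, 0], "spin": 0}, {"slide": [0, 0, 0], "spin": 0}]'

```text
clock: 2.3
position: [0.4512, -0.0882, 0.1113]
ee_rot: [0.0, 0.999, 0.036, 0.001]
contact_force: [0.4, -0.1, -0.4]
width: 0.043
```

Run:
```python
from h import *
st()
s=eyes.get_image('side')
crop('',s,180,130,310,250,6,'s2.png')
```

```text
t 2.3 p [ 0.4512 -0.0882  0.1113] F [ 0.4 -0.1 -0.4] w 0.043 yaxis [ 0.072 -0.997  0.001] xaxis [0.997 0.072 0.001] q [-0.34  0.23  1.95 -0.    0.95  1.15]
```

View pics/s2.png

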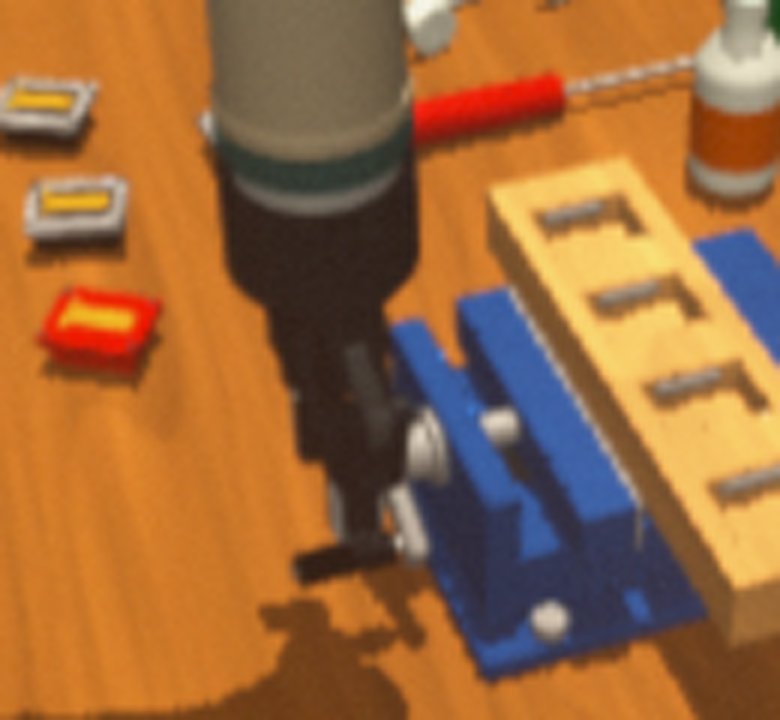

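Request:
servo_tool --increments '[{"slide": [0, -0.003, 0.03], "spin": 0}, {"slide": [0, 0, 0.027], "spin": 0}, {"slide": [0, 0, 0], "spin": 0}, {"slide": [0, 0, 0], "spin": 0}]'

```text
clock: 2.75
position: [0.4513, -0.0846, 0.0546]
ee_rot: [0.001, 0.999, 0.037, 0.001]
contact_force: [0.4, -0.2, 0.7]
width: 0.0428
```

Request:
servo_tool --increments '[{"slide": [0, 0, 0], "spin": 0}, {"slide": [0, 0, 0], "spin": 0}, {"slide": [0, 0, 0], "spin": 0}, {"slide": [0, 0, 0], "spin": 0}]' --hand 0 --newtons 60

```text
clock: 3.15
position: [0.4514, -0.0831, 0.0546]
ee_rot: [-0.001, 0.999, 0.036, 0.002]
contact_force: [1.2, 4.8, 3.9]
width: 0.0139
```

Run:
```python
from h import *
st()
s=eyes.get_image('side')
crop('',s,180,130,310,250,6,'s3.png')
```

```text
t 3.15 p [ 0.4514 -0.0831  0.0546] F [1.2 4.8 3.9] w 0.0139 yaxis [ 0.072 -0.997 -0.001] xaxis [0.997 0.072 0.004] q [-0.34  0.31  2.03  0.    0.8   1.16]
```

View pics/s3.png

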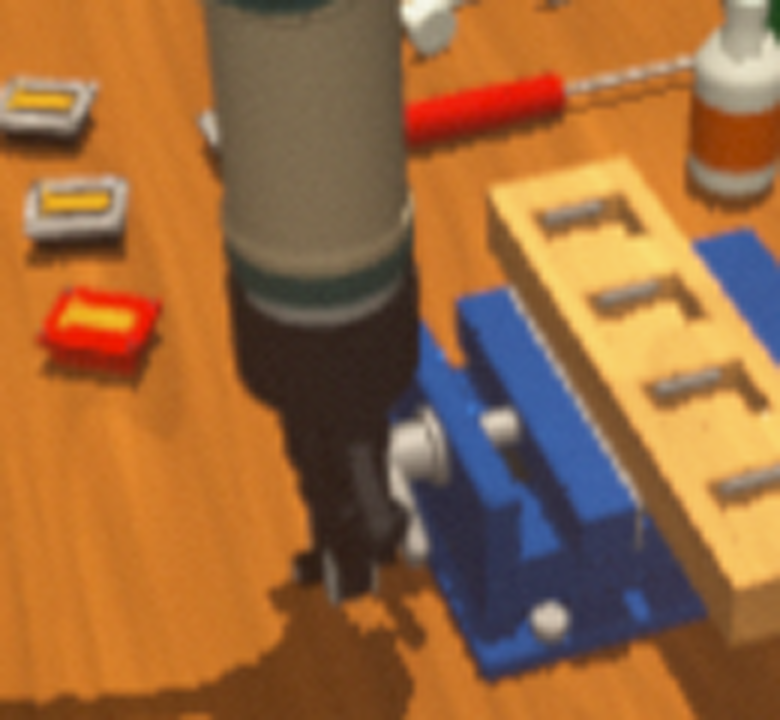

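Request:
servo_tool --increments '[{"slide": [0, -0.0066, 0.0081], "spin": 0}, {"slide": [0, -0.0085, 0.0061], "spin": 0}, {"slide": [0, -0.0098, 0.0036], "spin": 0}, {"slide": [0, -0.0104, 0.001], "spin": 0}]'

```text
clock: 3.6
position: [0.4486, -0.0519, 0.0334]
ee_rot: [0.003, 0.999, 0.038, 0.001]
contact_force: [4.6, -11.9, -32.0]
width: 0.0135
```

Run:
```python
from h import *
st()
a=np.radians(np.arange(182,182+361,15))
print(np.c_[np.arange(197,182+361,15),np.diff(40*np.sin(a)),-np.diff(40*np.cos(a))].round(1))
```

```text
t 3.6 p [ 0.4486 -0.0519  0.0334] F [  4.6 -11.9 -32. ] w 0.0135 yaxis [ 0.077 -0.997  0.007] xaxis [0.997 0.077 0.002] q [-0.27  0.33  2.07 -0.01  0.73  1.23]
[[197.  -10.3  -1.7]
 [212.   -9.5  -4.3]
 [227.   -8.1  -6.6]
 [242.   -6.1  -8.5]
 [257.   -3.7  -9.8]
 [272.   -1.  -10.4]
 [287.    1.7 -10.3]
 [302.    4.3  -9.5]
 [317.    6.6  -8.1]
 [332.    8.5  -6.1]
 [347.    9.8  -3.7]
 [362.   10.4  -1. ]
 [377.   10.3   1.7]
 [392.    9.5   4.3]
 [407.    8.1   6.6]
 [422.    6.1   8.5]
 [437.    3.7   9.8]
 [452.    1.   10.4]
 [467.   -1.7  10.3]
 [482.   -4.3   9.5]
 [497.   -6.6   8.1]
 [512.   -8.5   6.1]
 [527.   -9.8   3.7]
 [542.  -10.4   1. ]]
```

Run:
```python
from h import *
a=np.radians(np.arange(174,174+361,15))
print(np.c_[np.arange(189,174+361,15),np.diff(40*np.sin(a)),-np.diff(40*np.cos(a))].round(1).tolist())
```

```text
[[189.0, -10.4, -0.3], [204.0, -10.0, -3.0], [219.0, -8.9, -5.5], [234.0, -7.2, -7.6], [249.0, -5.0, -9.2], [264.0, -2.4, -10.2], [279.0, 0.3, -10.4], [294.0, 3.0, -10.0], [309.0, 5.5, -8.9], [324.0, 7.6, -7.2], [339.0, 9.2, -5.0], [354.0, 10.2, -2.4], [369.0, 10.4, 0.3], [384.0, 10.0, 3.0], [399.0, 8.9, 5.5], [414.0, 7.2, 7.6], [429.0, 5.0, 9.2], [444.0, 2.4, 10.2], [459.0, -0.3, 10.4], [474.0, -3.0, 10.0], [489.0, -5.5, 8.9], [504.0, -7.6, 7.2], [519.0, -9.2, 5.0], [534.0, -10.2, 2.4]]
```

Request:
servo_tool --increments '[{"slide": [0, 0, 0.0015], "spin": 0}, {"slide": [0, 0, 0], "spin": 0}]'

```text
clock: 3.8
position: [0.4487, -0.0498, 0.0326]
ee_rot: [0.001, 0.999, 0.037, 0.001]
contact_force: [2.7, -3.7, -13.9]
width: 0.014
```

Request:
servo_tool --increments '[{"slide": [0, -0.0103, -0.001], "spin": 0}, {"slide": [0, -0.0095, -0.004], "spin": 0}, {"slide": [0, -0.0081, -0.0066], "spin": 0}, {"slide": [0, -0.0061, -0.0085], "spin": 0}, {"slide": [0, -0.0037, -0.0098], "spin": 0}, {"slide": [0, -0.001, -0.0104], "spin": 0}]'

```text
clock: 4.4
position: [0.4457, -0.0074, 0.0734]
ee_rot: [-0.002, 0.999, 0.036, 0.001]
contact_force: [5.0, 7.4, -8.4]
width: 0.0136
```

Request:
servo_tool --increments '[{"slide": [0, 0, 0], "spin": 0}]'

```text
clock: 4.5
position: [0.4457, -0.0075, 0.0746]
ee_rot: [-0.002, 0.999, 0.036, 0.002]
contact_force: [1.3, 9.3, 3.9]
width: 0.0138
```

Request:
servo_tool --increments '[{"slide": [0, 0.001, -0.0103], "spin": 0}, {"slide": [0, 0.0043, -0.0095], "spin": 0}, {"slide": [0, 0.0066, -0.0081], "spin": 0}, {"slide": [0, 0.0085, -0.0061], "spin": 0}, {"slide": [0, 0.0098, -0.0037], "spin": 0}, {"slide": [0, 0.0104, -0.001], "spin": 0}]'

```text
clock: 5.1
position: [0.4489, -0.0489, 0.1123]
ee_rot: [-0.002, 0.999, 0.036, 0.002]
contact_force: [6.5, 8.7, -13.6]
width: 0.0134
```

Request:
servo_tool --increments '[{"slide": [0, 0, 0], "spin": 0}]'

```text
clock: 5.2
position: [0.449, -0.0502, 0.112]
ee_rot: [-0.001, 0.999, 0.036, 0.002]
contact_force: [4.7, 1.9, -7.4]
width: 0.0138
```

Request:
servo_tool --increments '[{"slide": [0, 0.0103, 0.002], "spin": 0}, {"slide": [0, 0.0095, 0.0043], "spin": 0}, {"slide": [0, 0.0081, 0.0066], "spin": 0}, {"slide": [0, 0.0061, 0.0085], "spin": 0}, {"slide": [0, 0.0037, 0.0098], "spin": 0}, {"slide": [0, 0.001, 0.0104], "spin": 0}]'

```text
clock: 5.8
position: [0.4517, -0.0872, 0.0715]
ee_rot: [-0.002, 0.999, 0.035, 0.002]
contact_force: [1.6, 11.3, 6.4]
width: 0.0137
```

Request:
servo_tool --increments '[{"slide": [0, 0, 0], "spin": 0}]'

```text
clock: 5.9
position: [0.4516, -0.087, 0.0705]
ee_rot: [-0.002, 0.999, 0.035, 0.002]
contact_force: [4.3, 8.7, -3.3]
width: 0.0144
```

Request:
servo_tool --increments '[{"slide": [0, -0.0027, 0.0103], "spin": 0}, {"slide": [0, -0.0043, 0.0095], "spin": 0}, {"slide": [0, -0.0066, 0.0081], "spin": 0}, {"slide": [0, -0.0085, 0.0061], "spin": 0}, {"slide": [0, -0.0098, 0.0037], "spin": 0}, {"slide": [0, -0.0104, 0.001], "spin": 0}]'

```text
clock: 6.5
position: [0.4488, -0.0488, 0.0322]
ee_rot: [0.002, 0.999, 0.038, 0.002]
contact_force: [0.0, -7.3, -7.8]
width: 0.0137
```

Request:
servo_tool --increments '[{"slide": [0, 0, 0], "spin": 0}]'

```text
clock: 6.6
position: [0.4487, -0.0473, 0.0322]
ee_rot: [0.001, 0.999, 0.037, 0.002]
contact_force: [2.9, -1.5, -5.6]
width: 0.0138
```

Well tracked. One and a half turns in since upright zero (542°); continue 542→722.

Request:
servo_tool --increments '[{"slide": [0, -0.0103, -0.0015], "spin": 0}, {"slide": [0, -0.0095, -0.0043], "spin": 0}, {"slide": [0, -0.0081, -0.0066], "spin": 0}, {"slide": [0, -0.0061, -0.0085], "spin": 0}, {"slide": [0, -0.0037, -0.0098], "spin": 0}, {"slide": [0, -0.001, -0.0104], "spin": 0}, {"slide": [0, 0, 0], "spin": 0}]'

```text
clock: 7.3
position: [0.4457, -0.0073, 0.0741]
ee_rot: [-0.001, 0.999, 0.036, 0.002]
contact_force: [1.9, 7.0, 3.1]
width: 0.0137
```

Request:
servo_tool --increments '[{"slide": [0, 0.0015, -0.0103], "spin": 0}, {"slide": [0, 0.0043, -0.0095], "spin": 0}, {"slide": [0, 0.0066, -0.0081], "spin": 0}, {"slide": [0, 0.0085, -0.0061], "spin": 0}, {"slide": [0, 0.0098, -0.0037], "spin": 0}, {"slide": [0, 0.0104, -0.001], "spin": 0}, {"slide": [0, 0, 0], "spin": 0}]'

```text
clock: 8.0
position: [0.4488, -0.0495, 0.1118]
ee_rot: [-0.001, 0.999, 0.036, 0.002]
contact_force: [3.7, 2.2, -1.6]
width: 0.0146
```

Run:
```python
from h import *
st()
s=eyes.get_image('side')
crop('',s,180,110,340,250,5,'s4.png')
```

```text
t 8.0 p [ 0.4488 -0.0495  0.1118] F [ 3.7  2.2 -1.6] w 0.0146 yaxis [ 0.072 -0.997 -0.001] xaxis [0.997 0.072 0.003] q [-0.27  0.22  1.97  0.    0.95  1.23]
```

View pics/s4.png

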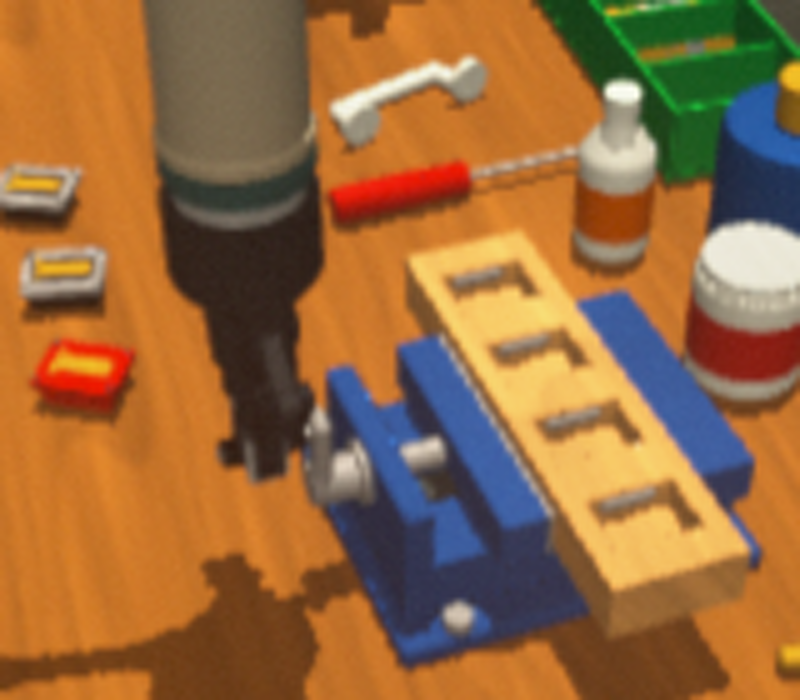

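Request:
servo_tool --increments '[{"slide": [0, 0.0103, 0.0017], "spin": 0}, {"slide": [0, 0.0095, 0.0043], "spin": 0}, {"slide": [0, 0.0081, 0.0066], "spin": 0}, {"slide": [0, 0.0061, 0.0085], "spin": 0}, {"slide": [0, 0.0037, 0.0098], "spin": 0}, {"slide": [0, 0.001, 0.0104], "spin": 0}, {"slide": [0, 0, 0], "spin": 0}]'

```text
clock: 8.75
position: [0.4516, -0.0869, 0.0698]
ee_rot: [-0.001, 0.999, 0.036, 0.001]
contact_force: [5.7, 6.6, -3.3]
width: 0.0134
```

Request:
servo_tool --increments '[{"slide": [0, -0.0022, 0.0103], "spin": 0}, {"slide": [0, -0.0043, 0.0095], "spin": 0}, {"slide": [0, -0.0066, 0.0081], "spin": 0}, {"slide": [0, -0.0085, 0.0061], "spin": 0}, {"slide": [0, -0.0098, 0.0037], "spin": 0}, {"slide": [0, -0.0104, 0.001], "spin": 0}, {"slide": [0, 0, 0], "spin": 0}]'

```text
clock: 9.45
position: [0.4487, -0.0469, 0.032]
ee_rot: [0.001, 0.999, 0.038, 0.002]
contact_force: [3.2, -0.7, 0.2]
width: 0.0134
```

Now 902→947, looking at forces.

Request:
servo_tool --increments '[{"slide": [0, -0.0103, -0.0015], "spin": 0}, {"slide": [0, -0.0095, -0.0043], "spin": 0}, {"slide": [0, -0.0081, -0.0066], "spin": 0}, {"slide": [0, 0, 0], "spin": 0}]'

```text
clock: 9.85
position: [0.4466, -0.0184, 0.0442]
ee_rot: [0.0, 0.999, 0.037, 0.001]
contact_force: [4.5, 1.9, 0.3]
width: 0.0133
```

Request:
servo_tool --increments '[{"slide": [0, -0.0043, -0.0055], "spin": 0}, {"slide": [0, 0, 0], "spin": 0}]'

```text
clock: 10.05
position: [0.4462, -0.0141, 0.0494]
ee_rot: [-0.0, 0.999, 0.037, 0.001]
contact_force: [5.3, 1.8, -0.9]
width: 0.0138
```

Request:
servo_tool --increments '[{"slide": [0, -0.0025, -0.005], "spin": 0}, {"slide": [0, 0, 0], "spin": 0}]'

```text
clock: 10.25
position: [0.446, -0.0114, 0.0542]
ee_rot: [-0.001, 0.999, 0.036, 0.001]
contact_force: [5.0, 3.4, -3.0]
width: 0.0137
```

Request:
servo_tool --increments '[{"slide": [0, -0.0023, -0.005], "spin": 0}, {"slide": [0, 0, 0], "spin": 0}]'

```text
clock: 10.45
position: [0.4458, -0.0094, 0.059]
ee_rot: [-0.0, 0.999, 0.037, 0.001]
contact_force: [5.9, 2.0, -4.8]
width: 0.0138
```

Request:
servo_tool --increments '[{"slide": [0, -0.0015, -0.005], "spin": 0}, {"slide": [0, 0, 0], "spin": 0}]'

```text
clock: 10.65
position: [0.4457, -0.0081, 0.0637]
ee_rot: [-0.0, 0.999, 0.037, 0.001]
contact_force: [6.4, 1.8, -8.0]
width: 0.0135
```

Request:
servo_tool --increments '[{"slide": [0, -0.0007, -0.004], "spin": 0}, {"slide": [0, 0, 0], "spin": 0}]'

```text
clock: 10.85
position: [0.4457, -0.0074, 0.0673]
ee_rot: [-0.0, 0.999, 0.037, 0.001]
contact_force: [8.1, 0.3, -11.8]
width: 0.0137
```

Request:
servo_tool --increments '[{"slide": [0, -0.0003, -0.004], "spin": 0}, {"slide": [0, 0, 0], "spin": 0}]'

```text
clock: 11.05
position: [0.4456, -0.0072, 0.071]
ee_rot: [-0.0, 0.999, 0.037, 0.001]
contact_force: [8.5, 0.6, -14.4]
width: 0.0141
```

Request:
servo_tool --increments '[{"slide": [0, 0.0002, -0.004], "spin": 0}, {"slide": [0, 0, 0], "spin": 0}, {"slide": [0, 0, 0], "spin": 0}]'

```text
clock: 11.35
position: [0.4456, -0.0072, 0.0747]
ee_rot: [-0.0, 0.999, 0.037, 0.001]
contact_force: [8.7, 0.9, -17.2]
width: 0.0137
```

Run:
```python
from h import *
st()
s=eyes.get_image('side')
crop('',s,210,130,340,250,6,'s5.png')
t=eyes.get_image('top')
crop('',t,200,125,330,235,6,'t5.png')
```

```text
t 11.35 p [ 0.4456 -0.0072  0.0747] F [  8.7   0.9 -17.2] w 0.0137 yaxis [ 0.073 -0.997 -0.001] xaxis [0.997 0.073 0.002] q [-0.17  0.26  2.03  0.    0.84  1.32]
```

View pics/s5.png

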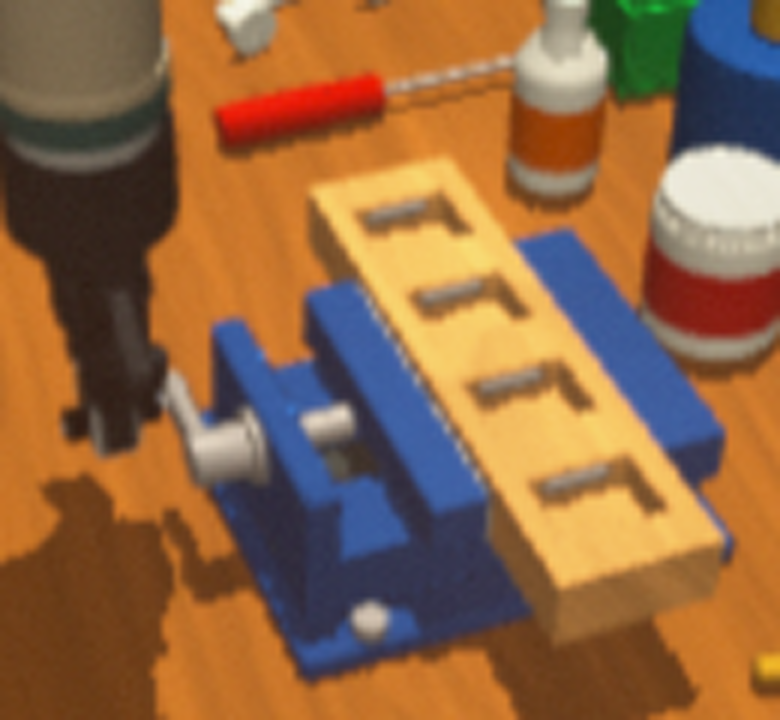

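View pics/t5.png

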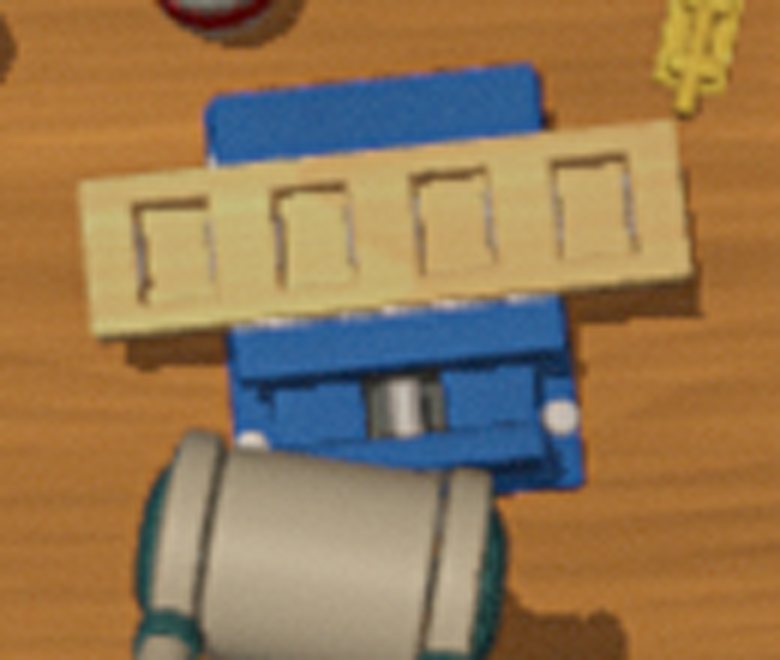

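Request:
servo_tool --increments '[{"slide": [0, 0.0002, -0.002], "spin": 0}, {"slide": [0, 0, 0], "spin": 0}, {"slide": [0, 0, 0], "spin": 0}]'

```text
clock: 11.75
position: [0.4457, -0.0074, 0.0764]
ee_rot: [-0.0, 0.999, 0.036, 0.001]
contact_force: [9.9, 0.5, -19.7]
width: 0.0137
```

Request:
servo_tool --increments '[{"slide": [0, 0, 0], "spin": 0}, {"slide": [0, 0, 0], "spin": 0}, {"slide": [0, 0, 0], "spin": 0}, {"slide": [0, 0, -0.04], "spin": 0}, {"slide": [0, 0, -0.045], "spin": 0}, {"slide": [0, 0, -0.045], "spin": 0}, {"slide": [0, 0, 0], "spin": 0}]' --hand 0.5

```text
clock: 12.45
position: [0.4477, -0.0081, 0.2142]
ee_rot: [0.001, 0.999, 0.037, 0.006]
contact_force: [0.4, 0.4, -0.3]
width: 0.0431
```

Run:
```python
from h import *
st()
s=eyes.get_image('side')
crop('',s,210,130,340,250,6,'s6.png')
```

```text
t 12.45 p [ 0.4477 -0.0081  0.2142] F [ 0.4  0.4 -0.3] w 0.0431 yaxis [ 0.074 -0.997  0.003] xaxis [0.997 0.074 0.012] q [-0.17  0.1   1.82 -0.    1.2   1.32]
```

View pics/s6.png

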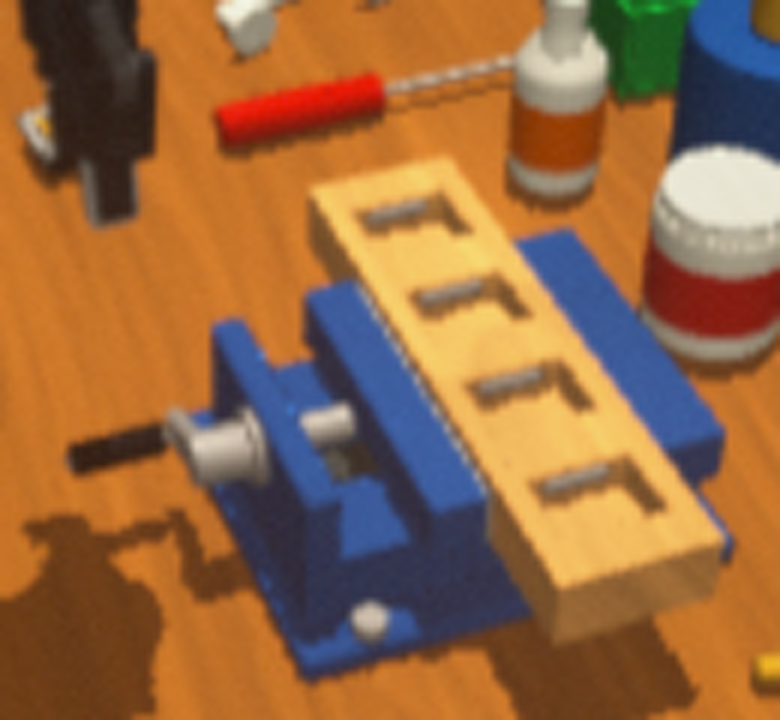

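Run:
```python
from h import *
print(proj('side',[[.4495,-.011,.05],[.4495,-.009,.066],[.4495,-.007,.045]]))
t=eyes.get_image('top');cv2.imwrite('pics/top7.png',t)
hsv=cv2.cvtColor(t,cv2.COLOR_BGR2HSV)
crop('',t,200,125,330,235,6,'t7.png')
crop('',t,120,195,230,270,7,'t7h.png')
# rail mask
print(hsv[150:180:6,225],hsv[220:230:5,200])
```

```text
[[229.39333806 204.39476222]
 [228.87325012 199.67698204]
 [229.1818142  204.74834709]]
[[ 16 174 177]
 [ 21 113 200]
 [ 22 111 200]
 [ 22 113 198]
 [ 24 106 198]] [[ 15 168 165]
 [ 15 177 163]]
```

View pics/t7.png

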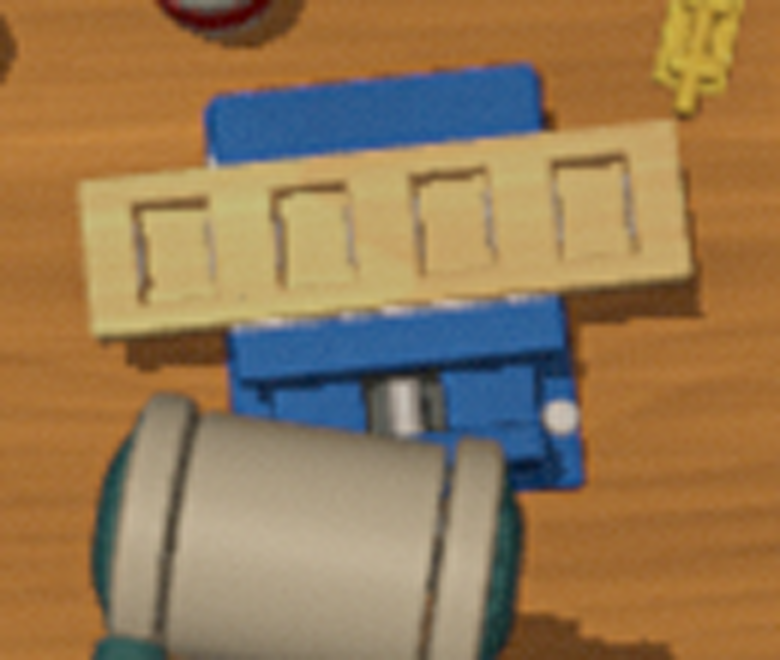

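View pics/t7h.png

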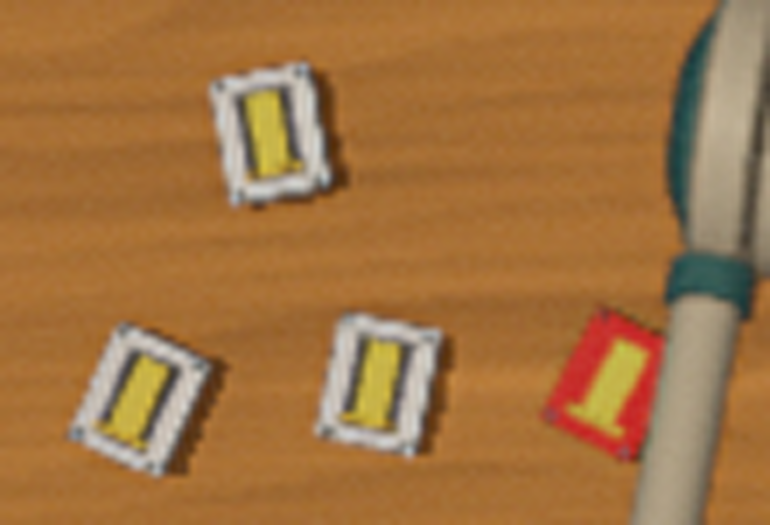

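```bash
cat >> h.py <<'E'
def rect(n,mask,z,minA=40):
    out=[]
    for c in cv2.findContours(mask,cv2.RETR_EXTERNAL,cv2.CHAIN_APPROX_NONE)[0]:
        if cv2.contourArea(c)<minA: continue
        p=plane(n,c.reshape(-1,2),z)[:,:2]
        (cx,cy),(w,h),a=cv2.minAreaRect((p*1000).astype(np.float32))
        out.append((c.reshape(-1,2).mean(0).round(0).tolist(),round(cx,1),round(cy,1),round(w,1),round(h,1),round(a,1)))
    return out
E
python3 - <<'E'
from h import *
for f in ('pics/top0.png','pics/top7.png'):
    t=cv2.imread(f);hsv=cv2.cvtColor(t,cv2.COLOR_BGR2HSV)
    H,S,V=cv2.split(hsv)
    m=((S<140)&(V>150)&(H>15)&(H<32)).astype(np.uint8)*255; m[:125]=0;m[195:]=0;m[:,:200]=0;m[:,325:]=0
    m=cv2.morphologyEx(m,cv2.MORPH_OPEN,np.ones((3,3)))
    print('rail',rect('top',m,.086,300))
    m=((S<70)&(V>90)).astype(np.uint8)*255; m[:200]=0;m[265:]=0;m[:,:125]=0;m[:,190:]=0
    print('hooks',rect('top',m,.021,20))
E
```

```text
rail [([264.0, 163.0], 623.9, -33.3, 77.5, 290.5, 3.9)]
hooks [([139.0, 252.0], 377.4, 347.3, 45.0, 54.6, 65.3), ([174.0, 249.0], 381.7, 243.9, 44.6, 53.7, 77.5), ([158.0, 214.0], 489.9, 289.6, 54.9, 45.0, 9.6)]
rail [([263.0, 163.0], 624.6, -33.0, 77.7, 291.1, 4.0)]
hooks [([139.0, 252.0], 377.2, 347.4, 45.0, 54.3, 65.3), ([174.0, 249.0], 381.7, 243.9, 44.6, 53.7, 77.5), ([158.0, 214.0], 489.9, 289.6, 54.9, 45.0, 9.6)]
```

```bash
cat >> h.py <<'E'
import sys
def plan(x,y,z,yaw=None,vmax=.045):
    """rows from measured pose to world target, tool down"""
    s=manip.get_state(); p=s['position']; m=R.from_quat(np.roll(s['ee_rot'],-1)).as_matrix()
    y0=np.degrees(np.arctan2(m[1,0],m[0,0])); 
    if yaw is None: yaw=y0
    d=(yaw-y0+180)%360-180; D=np.array([x,y,z])-p
    n=int(max(1,np.ceil(np.linalg.norm(D)/vmax),np.ceil(abs(d)/8.5)))
    print('from',p.round(4),'yaw',y0.round(1),'spin',round(-d/n,2),'rows',n)
    for i in range(n):
        a=np.radians(y0+d*i/n); w=D/n
        print([round(float(v),4) for v in (w[0]*np.cos(a)+w[1]*np.sin(a), w[0]*np.sin(a)-w[1]*np.cos(a), -w[2])],end=' ')
    print()
E
python3 -c "
from h import *
plan(.3817,.2439,.14,77.5)"
```

```text
from [ 0.4443 -0.0075  0.2093] yaw 4.2 spin -8.14 rows 9
[-0.0049, -0.0284, 0.0077] [-0.0008, -0.0288, 0.0077] [0.0033, -0.0286, 0.0077] [0.0073, -0.0278, 0.0077] [0.0112, -0.0265, 0.0077] [0.0148, -0.0247, 0.0077] [0.0182, -0.0223, 0.0077] [0.0211, -0.0195, 0.0077] [0.0237, -0.0164, 0.0077]
```

Request:
servo_tool --increments '[{"slide": [-0.0049, -0.0284, 0.008], "spin": -8.1}, {"slide": [-0.0008, -0.0288, 0.008], "spin": -8.1}, {"slide": [0.0033, -0.0286, 0.008], "spin": -8.1}, {"slide": [0.0073, -0.0278, 0.008], "spin": -8.1}, {"slide": [0.0112, -0.0265, 0.008], "spin": -8.1}, {"slide": [0.0148, -0.0247, 0.008], "spin": -8.1}, {"slide": [0.0182, -0.0223, 0.008], "spin": -8.1}, {"slide": [0.0211, -0.0195, 0.008], "spin": -8.1}]' --hand 1

```text
clock: 13.35
position: [0.3872, 0.2165, 0.1421]
ee_rot: [-0.0, 0.822, 0.569, -0.002]
contact_force: [0.4, -0.3, 0.2]
width: 0.0852
```

Request:
servo_tool --increments '[{"slide": [0.0237, -0.0164, 0.006], "spin": -8.5}, {"slide": [0, 0, 0], "spin": 0}, {"slide": [0, 0, 0], "spin": 0}]'

```text
clock: 13.65
position: [0.381, 0.2437, 0.1366]
ee_rot: [-0.0, 0.78, 0.626, -0.002]
contact_force: [0.5, 0.4, -0.1]
width: 0.0855
```

```bash
python3 -c "
from h import *
plan(.3817,.2439,.031,77.5)
s=eyes.get_image('side');crop('',s,150,100,280,220,6,'s8.png')"
```

```text
from [0.381  0.2437 0.1366] yaw 77.6 spin 0.02 rows 3
[0.0001, 0.0002, 0.0352] [0.0001, 0.0002, 0.0352] [0.0001, 0.0002, 0.0352]
```

View pics/s8.png

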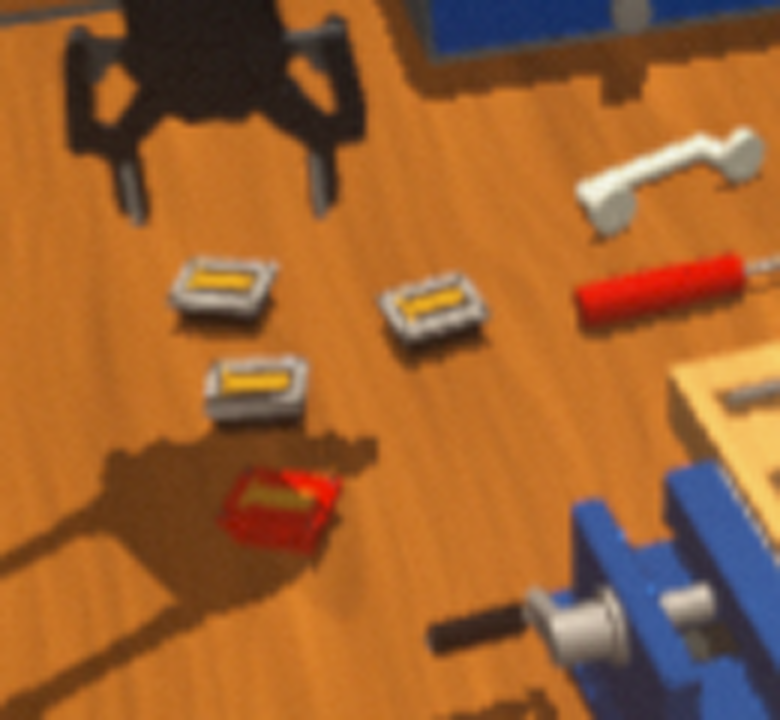

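```bash
python3 -c "
from h import *
for z in (.1175,.124,.13): print((proj('side',[[.381,.2437,z],[.381+.041*.976,.2437-.041*.216,z],[.381-.041*.976,.2437+.041*.216,z]])-[150,100])*6)"
```

```text
[[230.28832933 234.01123462]
 [309.42250995 230.30509381]
 [151.06425578 237.7583733 ]]
[[228.61932818 223.43400693]
 [308.04776121 219.72333862]
 [149.10082486 227.18716226]]
[[227.06844675 213.60113392]
 [306.7702931  209.88629193]
 [147.276371   217.35986482]]
```

Request:
servo_tool --increments '[{"slide": [0, 0.0006, 0.0365], "spin": 0}, {"slide": [0, 0, 0.0365], "spin": 0}, {"slide": [0, 0, 0.0365], "spin": 0}, {"slide": [0, 0, 0], "spin": 0}, {"slide": [0, 0, 0], "spin": 0}]'

```text
clock: 14.2
position: [0.3832, 0.2432, 0.0286]
ee_rot: [-0.0, 0.78, 0.625, -0.001]
contact_force: [0.6, 0.3, -0.4]
width: 0.0857
```

Request:
servo_tool --increments '[{"slide": [0, 0, 0], "spin": 0}, {"slide": [0, 0, 0], "spin": 0}, {"slide": [0, 0, 0], "spin": 0}, {"slide": [0, 0, 0], "spin": 0}]' --hand 0 --newtons 40

```text
clock: 14.6
position: [0.3841, 0.2444, 0.0305]
ee_rot: [0.001, 0.78, 0.626, 0.002]
contact_force: [-2.0, -0.4, 6.5]
width: 0.0526
```

Request:
servo_tool --increments '[{"slide": [0, 0, -0.02], "spin": 0}, {"slide": [0, 0, -0.03], "spin": 0}, {"slide": [0, 0, -0.04], "spin": 0}, {"slide": [0, 0, -0.04], "spin": 0}, {"slide": [0, 0, 0], "spin": 0}, {"slide": [0, 0, 0], "spin": 0}]'

```text
clock: 15.2
position: [0.3836, 0.2443, 0.1601]
ee_rot: [0.001, 0.78, 0.626, 0.002]
contact_force: [-0.3, -0.3, -1.4]
width: 0.0521
```

```bash
python3 -c "
from h import *
st()
s=eyes.get_image('side');crop('',s,150,60,280,180,6,'s9.png')"
```

```text
t 15.2 p [0.3836 0.2443 0.1601] F [-0.3 -0.3 -1.4] w 0.0521 yaxis [ 0.976 -0.216  0.003] xaxis [0.216 0.976 0.002] q [ 0.41  0.17  1.89 -0.    1.08  0.63]
```

View pics/s9.png

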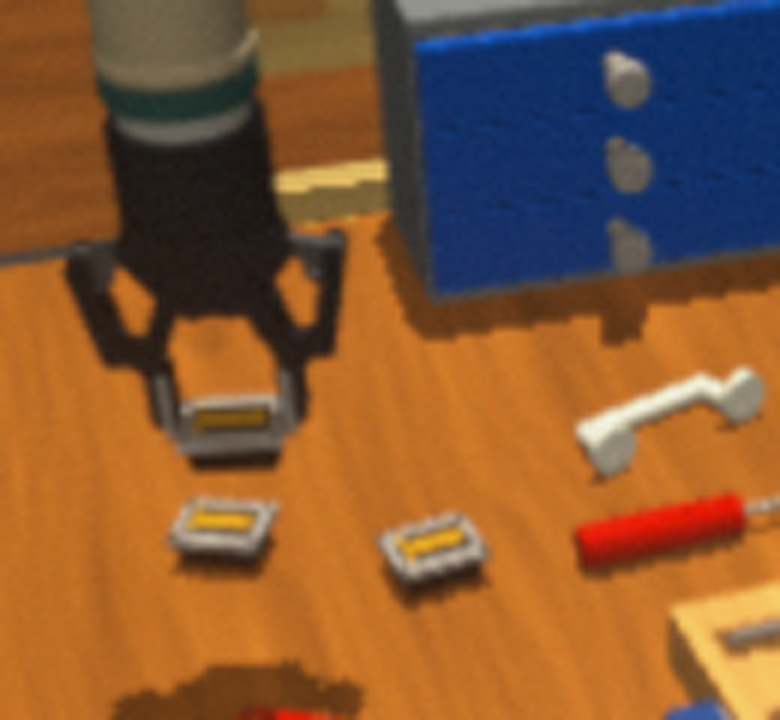

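```bash
python3 -c "
from h import *
plan(.6224,.0009,.16,94.0)"
```

```text
from [0.3826 0.2438 0.1587] yaw 77.5 spin -2.06 rows 8
[-0.0232, 0.0358, -0.0002] [-0.0245, 0.035, -0.0002] [-0.0257, 0.0341, -0.0002] [-0.0269, 0.0331, -0.0002] [-0.0281, 0.0321, -0.0002] [-0.0292, 0.0311, -0.0002] [-0.0303, 0.03, -0.0002] [-0.0314, 0.0289, -0.0002]
```

Request:
servo_tool --increments '[{"slide": [-0.0232, 0.0358, 0], "spin": -2.1}, {"slide": [-0.0245, 0.035, 0], "spin": -2.1}, {"slide": [-0.0257, 0.0341, 0], "spin": -2.1}, {"slide": [-0.0269, 0.0331, 0], "spin": -2.1}, {"slide": [-0.0281, 0.0321, 0], "spin": -2.1}, {"slide": [-0.0292, 0.0311, 0], "spin": -2.0}, {"slide": [-0.0303, 0.03, 0], "spin": -2.0}, {"slide": [-0.0314, 0.0289, 0], "spin": -2.0}]'

```text
clock: 16.05
position: [0.623, 0.0002, 0.1561]
ee_rot: [-0.002, 0.681, 0.732, -0.001]
contact_force: [0.0, 1.0, -0.7]
width: 0.0526
```

Request:
servo_tool --increments '[{"slide": [0, 0, 0.01], "spin": 0}, {"slide": [0, 0, 0.01], "spin": 0}, {"slide": [0, 0, 0], "spin": 0}, {"slide": [0, 0, 0], "spin": 0}]'

```text
clock: 16.45
position: [0.6216, 0.0026, 0.1374]
ee_rot: [-0.001, 0.681, 0.732, -0.001]
contact_force: [-0.3, 0.4, -1.4]
width: 0.0523
```

```bash
python3 -c "
from h import *
st()
s=eyes.get_image('side');cv2.imwrite('pics/side10.png',s);crop('',s,230,120,340,220,7,'s10.png')
t=eyes.get_image('top');cv2.imwrite('pics/top10.png',t);crop('',t,200,125,330,235,6,'t10.png')"
```

```text
t 16.45 p [0.6216 0.0026 0.1374] F [-0.3  0.4 -1.4] w 0.0523 yaxis [ 0.997  0.071 -0.003] xaxis [-0.071  0.997  0.001] q [-0.11  0.42  1.57  0.    1.15 -0.18]
```

View pics/s10.png

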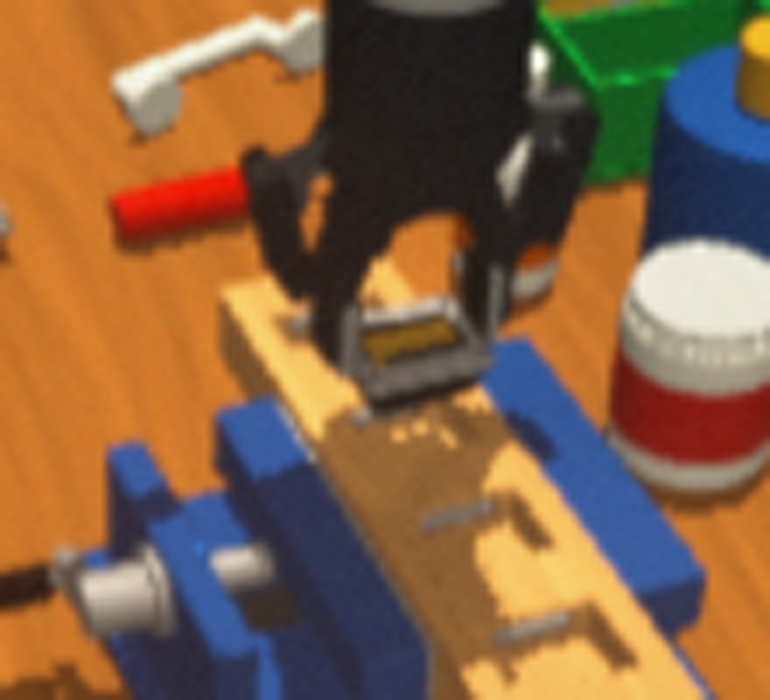

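View pics/t10.png

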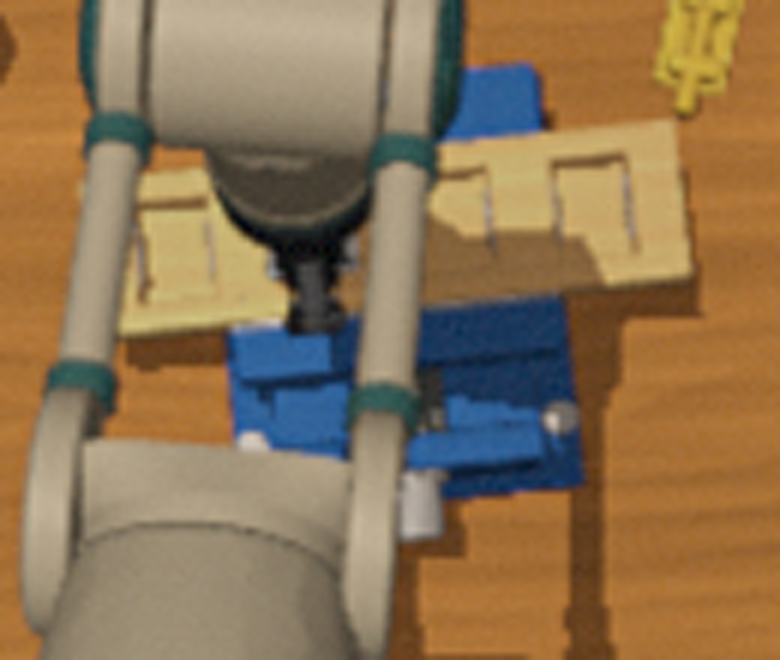

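```bash
python3 -c "
from h import *
o=lambda pts,x0,y0,s:[((x+.5)/s+x0-.5,(y+.5)/s+y0-.5) for x,y in pts]
p=plane('side',o([(310,190),(450,158),(722,545),(556,590)],210,130,6),.086);print(p.round(4),p.mean(0))
ax=np.array([.9976,.0698]);ay=np.array([-.0698,.9976]);c=np.array([.6248,-.033])
P=[np.r_[c+a*.038*ax+b*.145*ay,.086] for a,b in ((-1,1),(1,1),(1,-1),(-1,-1))]
print((proj('side',P)-[210,130])*6)
h=plane('side',o([(365,377),(491,352),(457,300),(348,316)],230,120,7),.1289);print('hook',h.round(4),h.mean(0))
e=np.array([.6216,.0026])
P=[np.r_[e+a*.027*ax+b*.022*ay,.1289] for a,b in ((-1,-1),(1,-1),(1,1),(-1,1))]
print((proj('side',P)-[230,120])*7)
"
```

```text
[[ 0.5768  0.1071  0.086 ]
 [ 0.6527  0.1123  0.086 ]
 [ 0.6704 -0.1779  0.086 ]
 [ 0.5951 -0.1816  0.086 ]] [ 0.62375588 -0.03502848  0.086     ]
[[306.40443601 185.31419827]
 [445.9997527  153.25513655]
 [721.86075231 536.54854756]
 [556.66218329 584.28643352]]
hook [[ 0.5976 -0.0161  0.1289]
 [ 0.6496 -0.0157  0.1289]
 [ 0.6487  0.0196  0.1289]
 [ 0.6038  0.0223  0.1289]] [0.62492364 0.00252645 0.1289    ]
[[362.81899471 382.68065659]
 [490.88782532 351.48394674]
 [443.95295443 287.89271873]
 [319.15859526 317.2655077 ]]
```

```bash
python3 -c "
from h import *
s=cv2.imread('pics/side10.png');crop('',s,270,150,310,188,18,'s10b.png')"
```

```text
(no output)
```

View pics/s10b.png

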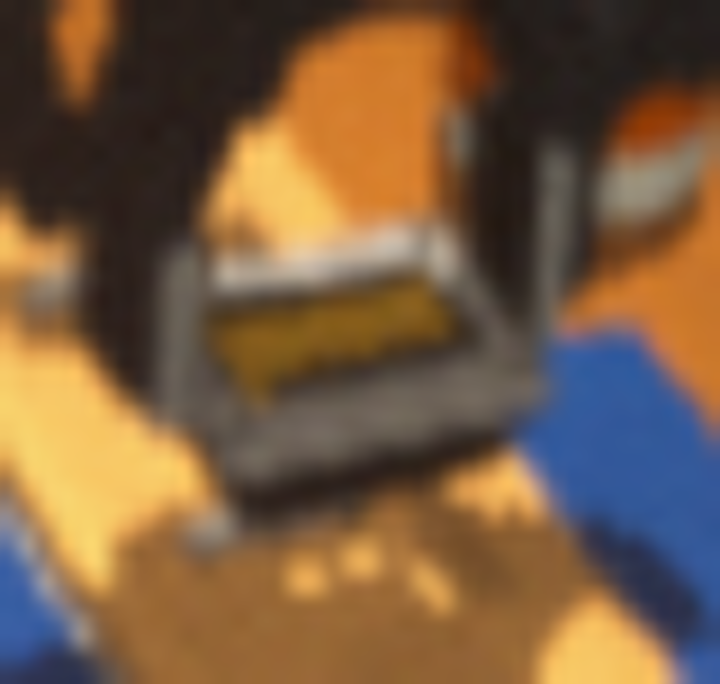

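```bash
python3 -c "
from h import *
o=lambda pts,x0,y0,s:[((x+.5)/s+x0-.5,(y+.5)/s+y0-.5) for x,y in pts]
print(plane('side',o([(233,482),(547,393)],270,150,18),.1219).round(4))
print(plane('side',o([(208,268),(432,222)],270,150,18),.1289).round(4))
ax=np.array([.9976,.0698]);ay=np.array([-.0698,.9976])
e=np.array([.6216,.0026])
P=[np.r_[e+a*.027*ax+b*.022*ay,z] for a,b,z in ((-1,-1,.1219),(1,-1,.1219),(1,1,.1289),(-1,1,.1289))]
print((proj('side',P)-[270,150])*18+8)
e=np.array([.6224,.0000])
P=[np.r_[e+a*.0185*ax*0+a*.0245*ax+b*.0185*ay,.086] for a,b in ((-1,-1),(1,-1),(1,1),(-1,1))]
print((proj('side',P)-[270,150])*18+8)
"
```

```text
[[ 0.5986 -0.0202  0.1219]
 [ 0.6513 -0.0139  0.1219]]
[[0.609  0.0221 0.1289]
 [0.6461 0.0231 0.1289]]
[[219.40898369 488.44305009]
 [547.24370655 408.08141173]
 [429.59331138 208.29556244]
 [108.69353066 283.82559122]]
[[228.19978272 661.83789762]
 [518.70768038 588.45889815]
 [420.29469409 448.6024678 ]
 [135.87432433 518.44442315]]
```

Request:
servo_tool --increments '[{"slide": [-0.0021, 0.0005, 0], "spin": 0}, {"slide": [0, 0, 0.01], "spin": 0}, {"slide": [0, 0, 0.008], "spin": 0}, {"slide": [0, 0, 0], "spin": 0}, {"slide": [0, 0, 0], "spin": 0}]'

```text
clock: 17.05
position: [0.6236, -0.0005, 0.12]
ee_rot: [-0.0, 0.682, 0.732, -0.0]
contact_force: [-0.2, 0.9, -0.9]
width: 0.0522
```

```bash
python3 -c "
from h import *
st()
s=eyes.get_image('side');cv2.imwrite('pics/side11.png',s);crop('',s,265,150,315,193,15,'s11.png')"
```

```text
t 17.05 p [ 6.236e-01 -5.000e-04  1.200e-01] F [-0.2  0.9 -0.9] w 0.0522 yaxis [ 0.998  0.07  -0.001] xaxis [-0.07   0.998  0.   ] q [-0.11  0.44  1.59 -0.    1.11 -0.18]
```

View pics/s11.png

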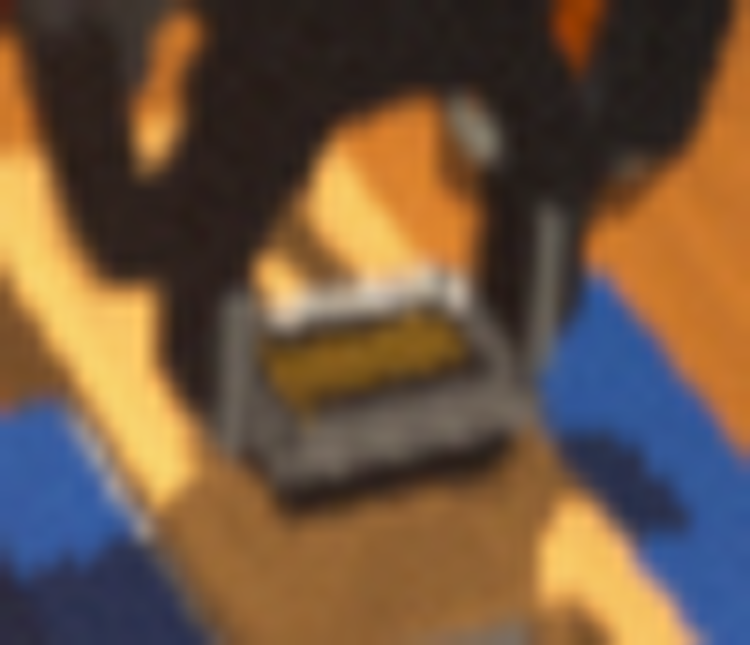

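Request:
servo_tool --increments '[{"slide": [0.001, -0.0012, 0.003], "spin": 0}, {"slide": [0, 0, 0.002], "spin": 0}, {"slide": [0, 0, 0.001], "spin": 0}, {"slide": [0, 0, 0], "spin": 0}]'

```text
clock: 17.5
position: [0.6226, 0.0003, 0.1144]
ee_rot: [-0.0, 0.682, 0.732, -0.0]
contact_force: [0.8, 0.4, -0.9]
width: 0.0526
```

Request:
servo_tool --increments '[{"slide": [0, 0, 0.001], "spin": 0}, {"slide": [0, 0, 0.001], "spin": 0}, {"slide": [0, 0, 0], "spin": 0}]'

```text
clock: 17.8
position: [0.6228, 0.0003, 0.1126]
ee_rot: [0.0, 0.682, 0.732, 0.0]
contact_force: [-0.6, 0.1, -0.9]
width: 0.0527
```

Request:
servo_tool --increments '[{"slide": [0, 0, 0.001], "spin": 0}, {"slide": [0, 0, 0.001], "spin": 0}, {"slide": [0, 0, 0], "spin": 0}]'

```text
clock: 18.1
position: [0.6226, 0.0004, 0.1103]
ee_rot: [-0.0, 0.682, 0.732, -0.0]
contact_force: [-0.7, 0.3, -0.5]
width: 0.0529
```

Request:
servo_tool --increments '[{"slide": [0, 0, 0.001], "spin": 0}, {"slide": [0, 0, 0.001], "spin": 0}, {"slide": [0, 0, 0], "spin": 0}]'

```text
clock: 18.4
position: [0.6226, 0.0007, 0.1084]
ee_rot: [-0.0, 0.682, 0.732, 0.0]
contact_force: [-0.6, 1.7, -0.2]
width: 0.0523
```

Request:
servo_tool --increments '[{"slide": [0, 0, 0.001], "spin": 0}, {"slide": [0, 0, 0], "spin": 0}]'

```text
clock: 18.6
position: [0.6226, 0.0008, 0.1079]
ee_rot: [-0.0, 0.682, 0.732, 0.0]
contact_force: [-2.1, 3.1, 3.0]
width: 0.0527
```

Request:
servo_tool --increments '[{"slide": [0, 0, 0], "spin": 0}, {"slide": [0, 0, 0], "spin": 0}, {"slide": [0, 0, 0], "spin": 0}, {"slide": [0, 0, -0.02], "spin": 0}, {"slide": [0, 0, -0.03], "spin": 0}, {"slide": [0, 0, 0], "spin": 0}]' --hand 1

```text
clock: 19.2
position: [0.6256, -0.0002, 0.1616]
ee_rot: [0.004, 0.682, 0.732, 0.002]
contact_force: [1.1, -0.3, -0.0]
width: 0.0855
```

```bash
python3 -c "
from h import *
st()
s=eyes.get_image('side');cv2.imwrite('pics/side12.png',s);crop('',s,240,130,340,230,7,'s12.png')
plan(.4899,.2896,.16,99.6)"
```

```text
t 19.2 p [ 6.256e-01 -2.000e-04  1.616e-01] F [ 1.1 -0.3 -0. ] w 0.0855 yaxis [0.997 0.07  0.008] xaxis [-0.07   0.998 -0.002] q [-0.11  0.4   1.54 -0.    1.19 -0.18]
from [ 6.244e-01 -1.000e-04  1.597e-01] yaw 94.0 spin -0.7 rows 8
[0.0373, -0.0142, -0.0] [0.0375, -0.0138, -0.0] [0.0376, -0.0133, -0.0] [0.0378, -0.0129, -0.0] [0.038, -0.0124, -0.0] [0.0381, -0.0119, -0.0] [0.0382, -0.0115, -0.0] [0.0384, -0.011, -0.0]
```

View pics/s12.png

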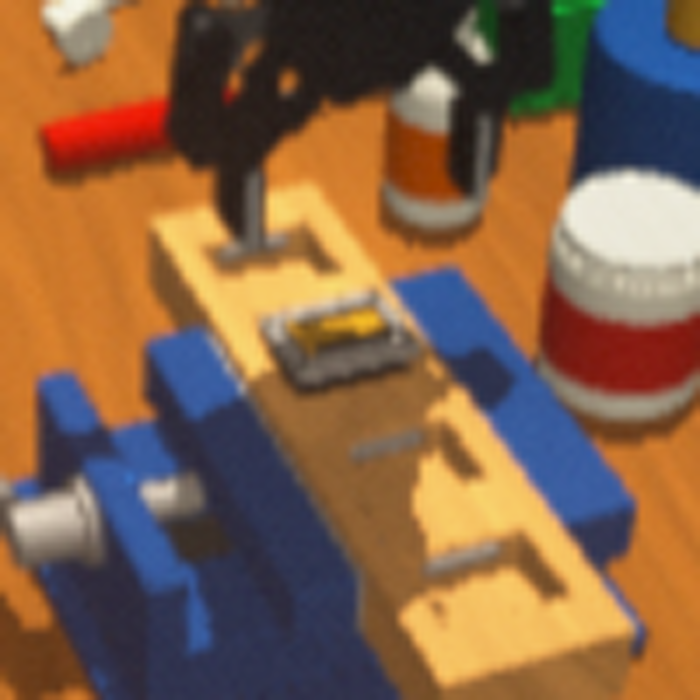

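Request:
servo_tool --increments '[{"slide": [0.0373, -0.0142, 0], "spin": -0.7}, {"slide": [0.0375, -0.0138, 0], "spin": -0.7}, {"slide": [0.0376, -0.0133, 0], "spin": -0.7}, {"slide": [0.0378, -0.0129, 0], "spin": -0.7}, {"slide": [0.038, -0.0124, 0], "spin": -0.7}, {"slide": [0.0381, -0.0119, 0], "spin": -0.7}, {"slide": [0.0382, -0.0115, 0], "spin": -0.7}, {"slide": [0.0384, -0.011, 0], "spin": -0.7}]'

```text
clock: 20.05
position: [0.4867, 0.2909, 0.1565]
ee_rot: [-0.0, 0.645, 0.764, -0.001]
contact_force: [1.1, 1.0, -0.5]
width: 0.0855
```

Request:
servo_tool --increments '[{"slide": [0, 0, 0.03], "spin": 0}, {"slide": [0, 0, 0.03], "spin": 0}, {"slide": [0, 0, 0], "spin": 0}, {"slide": [0, 0, 0], "spin": 0}]'

```text
clock: 20.45
position: [0.4876, 0.2896, 0.0968]
ee_rot: [-0.0, 0.645, 0.764, -0.001]
contact_force: [0.3, -0.4, 0.2]
width: 0.0854
```

```bash
python3 -c "
from h import *
plan(.4899,.2896,.0275,99.6)
s=eyes.get_image('side');crop('',s,160,100,270,200,7,'s13.png')
print(proj('side',[[.4899,.2896,.022],[.3772,.3474,.022]]))
"
```

```text
from [0.4876 0.2896 0.0968] yaw 99.6 spin 0.02 rows 2
[-0.0002, 0.0011, 0.0347] [-0.0002, 0.0011, 0.0347] 
[[221.82460055 150.08924055]
 [186.75198421 146.45682285]]
```

View pics/s13.png

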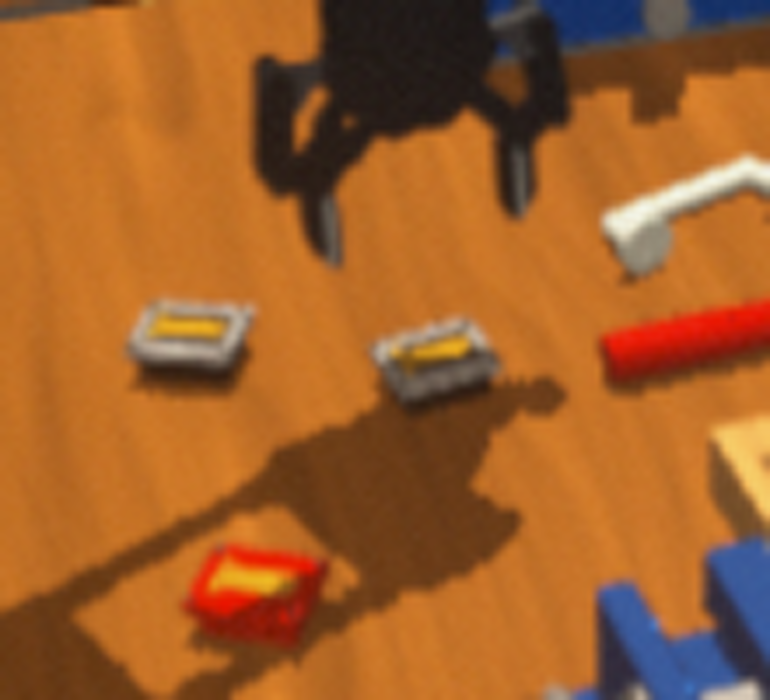

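Request:
servo_tool --increments '[{"slide": [0, 0.0011, 0.035], "spin": 0}, {"slide": [0, 0.0011, 0.034], "spin": 0}, {"slide": [0, 0, 0], "spin": 0}, {"slide": [0, 0, 0], "spin": 0}]'

```text
clock: 20.9
position: [0.4912, 0.2903, 0.0297]
ee_rot: [0.0, 0.645, 0.764, 0.0]
contact_force: [0.4, 0.4, 0.7]
width: 0.0853
```

Request:
servo_tool --increments '[{"slide": [0, 0, 0], "spin": 0}, {"slide": [0, 0, 0], "spin": 0}, {"slide": [0, 0, 0], "spin": 0}, {"slide": [0, 0, 0], "spin": 0}]' --hand 0

```text
clock: 21.3
position: [0.4913, 0.2908, 0.0307]
ee_rot: [0.001, 0.645, 0.764, 0.001]
contact_force: [-0.0, -0.3, 6.3]
width: 0.0521
```

Request:
servo_tool --increments '[{"slide": [0, 0, -0.02], "spin": 0}, {"slide": [0, 0, -0.03], "spin": 0}, {"slide": [0, 0, -0.04], "spin": 0}, {"slide": [0, 0, -0.04], "spin": 0}, {"slide": [0, 0, 0], "spin": 0}, {"slide": [0, 0, 0], "spin": 0}]'

```text
clock: 21.9
position: [0.4907, 0.2906, 0.1604]
ee_rot: [0.001, 0.645, 0.764, 0.002]
contact_force: [0.5, -0.6, -1.3]
width: 0.0525
```

```bash
python3 -c "
from h import *
st()
plan(.6180,.0686,.16,94)
s=eyes.get_image('side');crop('',s,160,60,290,160,6,'s14.png')
"
```

```text
t 21.9 p [0.4907 0.2906 0.1604] F [ 0.5 -0.6 -1.3] w 0.0525 yaxis [0.986 0.168 0.004] xaxis [-0.168  0.986  0.001] q [ 0.41  0.33  1.66 -0.    1.15  0.24]
from [0.4907 0.2906 0.1604] yaw 99.6 spin 0.94 rows 6
[-0.04, 0.0147, 0.0001] [-0.0398, 0.0154, 0.0001] [-0.0395, 0.016, 0.0001] [-0.0393, 0.0167, 0.0001] [-0.039, 0.0173, 0.0001] [-0.0387, 0.0179, 0.0001]
```

View pics/s14.png

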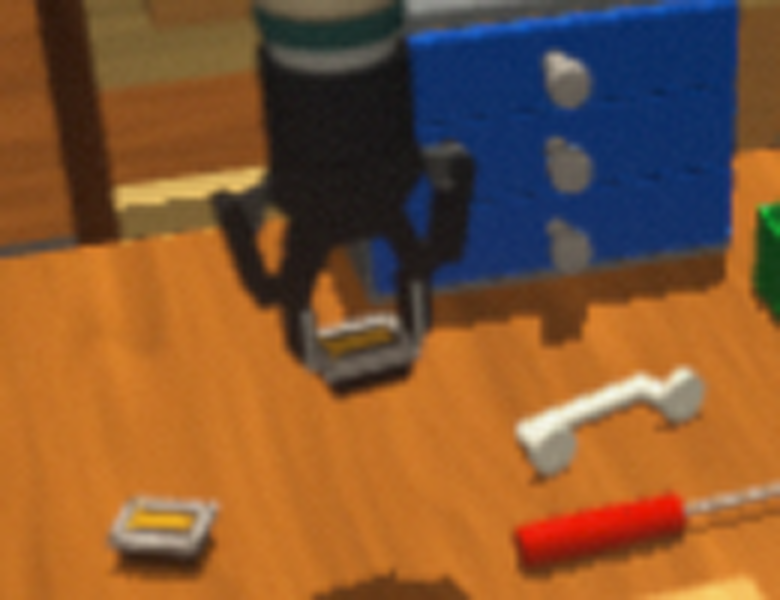

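Request:
servo_tool --increments '[{"slide": [-0.04, 0.0147, 0], "spin": 0.95}, {"slide": [-0.0398, 0.0154, 0], "spin": 0.95}, {"slide": [-0.0395, 0.016, 0], "spin": 0.95}, {"slide": [-0.0393, 0.0167, 0], "spin": 0.95}, {"slide": [-0.039, 0.0173, 0], "spin": 0.95}, {"slide": [-0.0382, 0.0179, 0], "spin": 0.95}, {"slide": [0, 0, 0.02], "spin": 0}, {"slide": [0, 0, 0.015], "spin": 0}]'

```text
clock: 22.75
position: [0.6167, 0.067, 0.1208]
ee_rot: [-0.001, 0.683, 0.73, -0.001]
contact_force: [-0.2, 0.7, -0.9]
width: 0.0526
```

Request:
servo_tool --increments '[{"slide": [0, 0, 0], "spin": 0}, {"slide": [0, 0, 0], "spin": 0}]'

```text
clock: 22.95
position: [0.6164, 0.0688, 0.1222]
ee_rot: [-0.001, 0.682, 0.731, -0.001]
contact_force: [-0.1, 1.2, -1.1]
width: 0.0525
```

```bash
python3 -c "
from h import *
plan(.6180,.0690,.118,94)
s=eyes.get_image('side');cv2.imwrite('pics/side15.png',s);crop('',s,230,120,300,180,11,'s15.png')
"
```

```text
from [0.6164 0.0688 0.1222] yaw 93.9 spin -0.06 rows 1
[0.0001, 0.0016, 0.0042]
```

View pics/s15.png

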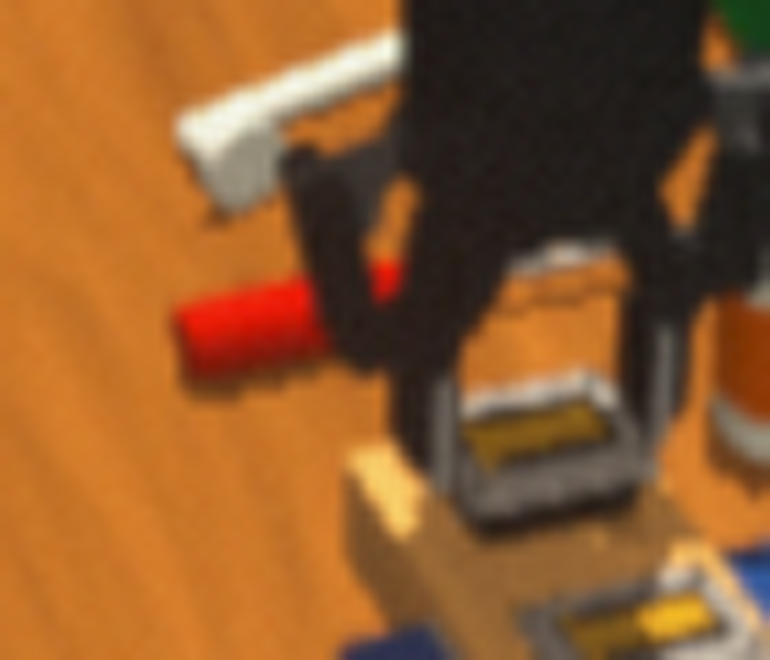

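Request:
servo_tool --increments '[{"slide": [0, 0.0012, 0.003], "spin": 0}, {"slide": [0, 0, 0.002], "spin": 0}, {"slide": [0, 0, 0.002], "spin": 0}, {"slide": [0, 0, 0.001], "spin": 0}, {"slide": [0, 0, 0], "spin": 0}]'

```text
clock: 23.5
position: [0.6184, 0.0689, 0.1155]
ee_rot: [-0.0, 0.682, 0.731, -0.0]
contact_force: [-0.4, 0.0, -1.3]
width: 0.0523
```

Request:
servo_tool --increments '[{"slide": [0, 0, 0.001], "spin": 0}, {"slide": [0, 0, 0.001], "spin": 0}, {"slide": [0, 0, 0], "spin": 0}]'

```text
clock: 23.8
position: [0.6184, 0.0688, 0.1134]
ee_rot: [-0.0, 0.682, 0.731, -0.0]
contact_force: [0.4, 0.2, -0.7]
width: 0.0524
```

Request:
servo_tool --increments '[{"slide": [0, 0, 0.001], "spin": 0}, {"slide": [0, 0, 0.001], "spin": 0}, {"slide": [0, 0, 0], "spin": 0}]'

```text
clock: 24.1
position: [0.6187, 0.0688, 0.1127]
ee_rot: [0.0, 0.682, 0.731, 0.0]
contact_force: [-1.7, 0.7, 4.6]
width: 0.0525
```

Request:
servo_tool --increments '[{"slide": [0, 0, 0.001], "spin": 0}, {"slide": [0, 0, 0.001], "spin": 0}, {"slide": [0, 0, 0], "spin": 0}]'

```text
clock: 24.4
position: [0.6187, 0.0688, 0.1124]
ee_rot: [0.001, 0.682, 0.731, 0.001]
contact_force: [-4.7, -0.4, 13.3]
width: 0.0525
```

Request:
servo_tool --increments '[{"slide": [0, 0, -0.003], "spin": 0}, {"slide": [0, -0.0012, 0], "spin": 0}, {"slide": [0, 0, 0], "spin": 0}]'

```text
clock: 24.7
position: [0.617, 0.0687, 0.1122]
ee_rot: [-0.0, 0.682, 0.731, -0.0]
contact_force: [-0.2, -0.6, -1.1]
width: 0.0525
```

Request:
servo_tool --increments '[{"slide": [0, 0, 0.001], "spin": 0}, {"slide": [0, 0, 0.001], "spin": 0}, {"slide": [0, 0, 0.0005], "spin": 0}, {"slide": [0, 0, 0], "spin": 0}]'

```text
clock: 25.1
position: [0.6172, 0.0687, 0.1097]
ee_rot: [-0.0, 0.682, 0.731, -0.0]
contact_force: [-0.2, 0.3, -0.4]
width: 0.0525
```

Request:
servo_tool --increments '[{"slide": [0, 0, 0.001], "spin": 0}, {"slide": [0, 0, 0.001], "spin": 0}, {"slide": [0, 0, 0], "spin": 0}]'

```text
clock: 25.4
position: [0.6174, 0.0687, 0.108]
ee_rot: [0.0, 0.682, 0.731, -0.0]
contact_force: [0.1, 0.1, 0.0]
width: 0.0524
```

Request:
servo_tool --increments '[{"slide": [0, 0, 0], "spin": 0}, {"slide": [0, 0, 0], "spin": 0}, {"slide": [0, 0, 0], "spin": 0}, {"slide": [0, 0, -0.02], "spin": 0}, {"slide": [0, 0, -0.03], "spin": 0}, {"slide": [0, 0, 0], "spin": 0}]' --hand 1

```text
clock: 26.0
position: [0.6202, 0.0688, 0.1623]
ee_rot: [0.003, 0.682, 0.731, 0.003]
contact_force: [0.5, -0.4, 0.9]
width: 0.0855
```

```bash
python3 -c "
from h import *
st()
s=eyes.get_image('side');cv2.imwrite('pics/side16.png',s);crop('',s,230,120,330,220,7,'s16.png')
plan(.3772,.3474,.16,65.3)"
```

```text
t 26.0 p [0.6202 0.0688 0.1623] F [ 0.5 -0.4  0.9] w 0.0855 yaxis [0.998 0.069 0.009] xaxis [-0.069  0.998 -0.001] q [-0.    0.4   1.54 -0.    1.19 -0.07]
from [0.6189 0.0688 0.1604] yaw 93.9 spin 3.18 rows 9
[0.0327, -0.0247, 0.0] [0.0313, -0.0264, 0.0] [0.0298, -0.0281, 0.0] [0.0282, -0.0297, 0.0] [0.0265, -0.0313, 0.0] [0.0247, -0.0327, 0.0] [0.0229, -0.034, 0.0] [0.0209, -0.0352, 0.0] [0.019, -0.0363, 0.0]
```

View pics/s16.png

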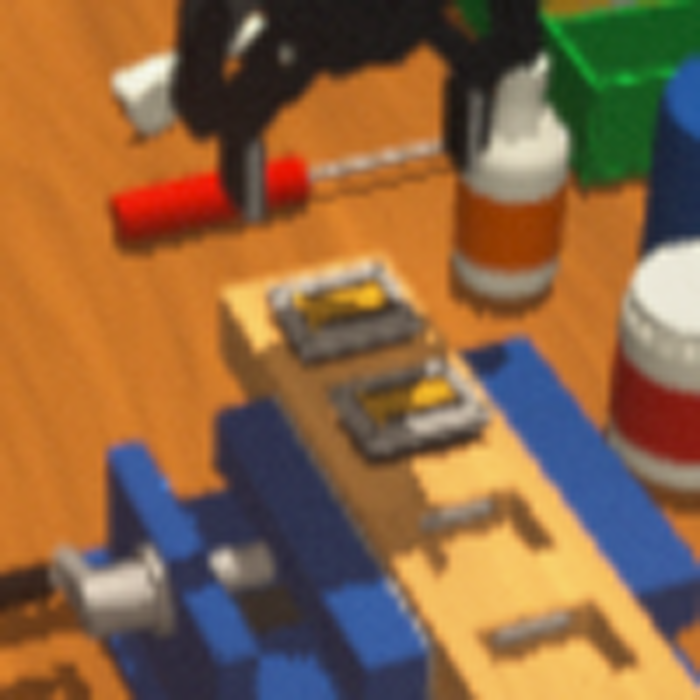

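Request:
servo_tool --increments '[{"slide": [0.0327, -0.0247, 0], "spin": 3.2}, {"slide": [0.0313, -0.0264, 0], "spin": 3.2}, {"slide": [0.0298, -0.0281, 0], "spin": 3.2}, {"slide": [0.0282, -0.0297, 0], "spin": 3.2}, {"slide": [0.0265, -0.0313, 0], "spin": 3.2}, {"slide": [0.0247, -0.0327, 0], "spin": 3.2}, {"slide": [0.0229, -0.034, 0], "spin": 3.2}, {"slide": [0.0209, -0.0352, 0], "spin": 3.2}]'

```text
clock: 26.85
position: [0.4011, 0.3173, 0.1572]
ee_rot: [-0.0, 0.828, 0.561, -0.001]
contact_force: [0.2, 0.4, -0.1]
width: 0.0852
```

Request:
servo_tool --increments '[{"slide": [0.019, -0.0363, 0.02], "spin": 3.2}, {"slide": [0, 0, 0.03], "spin": 0}, {"slide": [0, 0, 0], "spin": 0}, {"slide": [0, 0, 0], "spin": 0}]'

```text
clock: 27.25
position: [0.3758, 0.3472, 0.1075]
ee_rot: [0.0, 0.843, 0.538, -0.001]
contact_force: [0.1, -0.4, 0.3]
width: 0.085
```

```bash
python3 -c "
from h import *
plan(.3779,.3480,.0295,65.3)
s=eyes.get_image('side');crop('',s,140,90,250,190,7,'s17.png')
"
```

```text
from [0.3758 0.3472 0.1075] yaw 65.2 spin -0.07 rows 2
[0.0008, 0.0008, 0.039] [0.0008, 0.0008, 0.039]
```

View pics/s17.png

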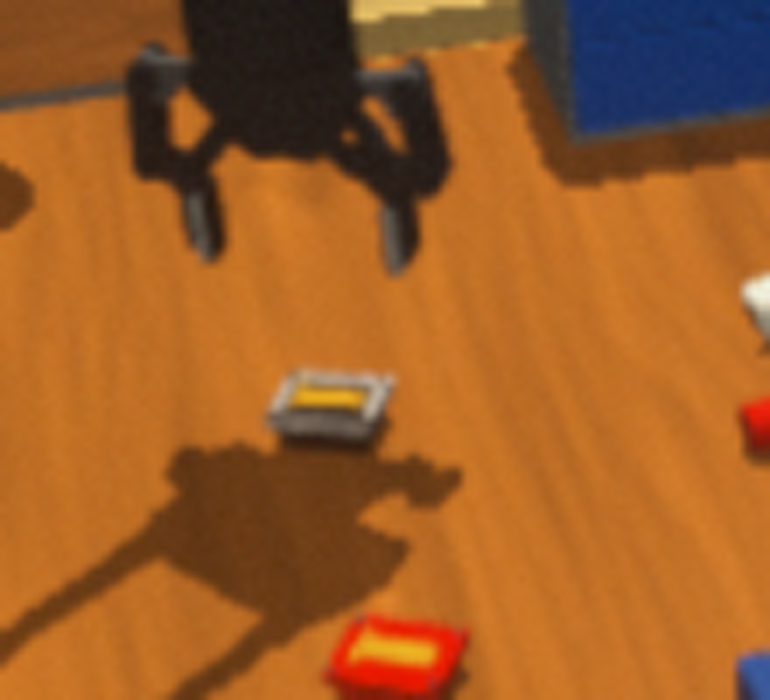

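Hook at crop (330,400) → (187,147), still where measured. Grasp.

Request:
servo_tool --increments '[{"slide": [0.0008, 0.0008, 0.039], "spin": 0}, {"slide": [0.0005, 0.0005, 0.039], "spin": 0}, {"slide": [0, 0, 0], "spin": 0}, {"slide": [0, 0, 0], "spin": 0}]'

```text
clock: 27.7
position: [0.379, 0.3481, 0.0309]
ee_rot: [0.0, 0.843, 0.538, 0.0]
contact_force: [-0.5, 0.5, 1.2]
width: 0.0855
```

Request:
servo_tool --increments '[{"slide": [0, 0, 0], "spin": 0}, {"slide": [0, 0, 0], "spin": 0}, {"slide": [0, 0, 0], "spin": 0}, {"slide": [0, 0, 0], "spin": 0}]' --hand 0

```text
clock: 28.1
position: [0.379, 0.3491, 0.0323]
ee_rot: [0.0, 0.843, 0.538, 0.002]
contact_force: [0.1, -2.0, 7.9]
width: 0.0524
```

Request:
servo_tool --increments '[{"slide": [0, 0, -0.02], "spin": 0}, {"slide": [0, 0, -0.03], "spin": 0}, {"slide": [0, 0, -0.04], "spin": 0}, {"slide": [0, 0, -0.04], "spin": 0}, {"slide": [0, 0, 0], "spin": 0}, {"slide": [0, 0, 0], "spin": 0}]'

```text
clock: 28.7
position: [0.3783, 0.3487, 0.1619]
ee_rot: [-0.0, 0.843, 0.538, 0.002]
contact_force: [-1.1, -0.3, -2.3]
width: 0.0523
```

```bash
python3 -c "
from h import *
st()
plan(.6274,-.0665,.16,94)
s=eyes.get_image('side');crop('',s,140,60,270,160,6,'s18.png')
"
```

```text
t 28.7 p [0.3783 0.3487 0.1619] F [-1.1 -0.3 -2.3] w 0.0523 yaxis [ 0.907 -0.42   0.002] xaxis [0.42  0.907 0.003] q [ 0.61  0.25  1.77 -0.    1.11  1.04]
from [0.3783 0.3487 0.1619] yaw 65.1 spin -2.62 rows 11
[-0.0247, 0.0364, 0.0002] [-0.0264, 0.0352, 0.0002] [-0.028, 0.034, 0.0002] [-0.0295, 0.0327, 0.0002] [-0.0309, 0.0313, 0.0002] [-0.0323, 0.0298, 0.0002] [-0.0337, 0.0283, 0.0002] [-0.0349, 0.0268, 0.0002] [-0.0361, 0.0251, 0.0002] [-0.0372, 0.0235, 0.0002] [-0.0383, 0.0217, 0.0002]
```

View pics/s18.png

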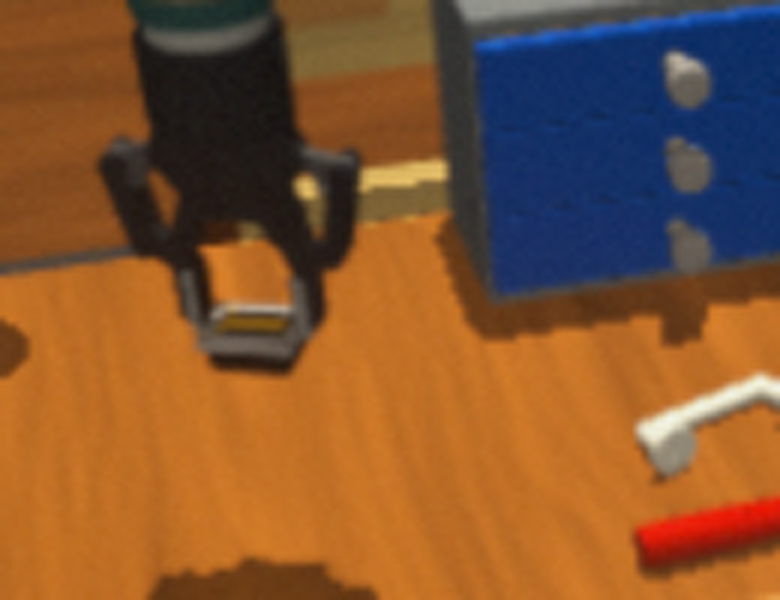

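Request:
servo_tool --increments '[{"slide": [-0.0247, 0.0364, 0], "spin": -2.63}, {"slide": [-0.0264, 0.0352, 0], "spin": -2.63}, {"slide": [-0.028, 0.034, 0], "spin": -2.63}, {"slide": [-0.0295, 0.0327, 0], "spin": -2.63}, {"slide": [-0.0309, 0.0313, 0], "spin": -2.63}, {"slide": [-0.0323, 0.0298, 0], "spin": -2.63}, {"slide": [-0.0337, 0.0283, 0], "spin": -2.63}, {"slide": [-0.0349, 0.0268, 0], "spin": -2.63}]'

```text
clock: 29.55
position: [0.5584, 0.0448, 0.1582]
ee_rot: [-0.001, 0.73, 0.684, -0.001]
contact_force: [1.5, 0.6, -1.1]
width: 0.052
```

Request:
servo_tool --increments '[{"slide": [-0.0361, 0.0251, 0], "spin": -2.63}, {"slide": [-0.0372, 0.0235, 0], "spin": -2.63}, {"slide": [-0.0383, 0.0212, 0], "spin": -2.63}, {"slide": [0, 0, 0.018], "spin": 0}, {"slide": [0, 0, 0.018], "spin": 0}, {"slide": [0, 0, 0], "spin": 0}, {"slide": [0, 0, 0], "spin": 0}]'

```text
clock: 30.25
position: [0.6256, -0.0664, 0.1227]
ee_rot: [-0.001, 0.682, 0.732, -0.001]
contact_force: [-0.2, -0.4, -0.0]
width: 0.0524
```

```bash
python3 -c "
from h import *
plan(.6268,-.0665,.118,94)
s=eyes.get_image('side');cv2.imwrite('pics/side19.png',s);crop('',s,250,140,330,210,9,'s19.png')
"
```

```text
from [ 0.6256 -0.0664  0.1227] yaw 94.1 spin 0.07 rows 1
[-0.0002, 0.0012, 0.0047]
```

View pics/s19.png

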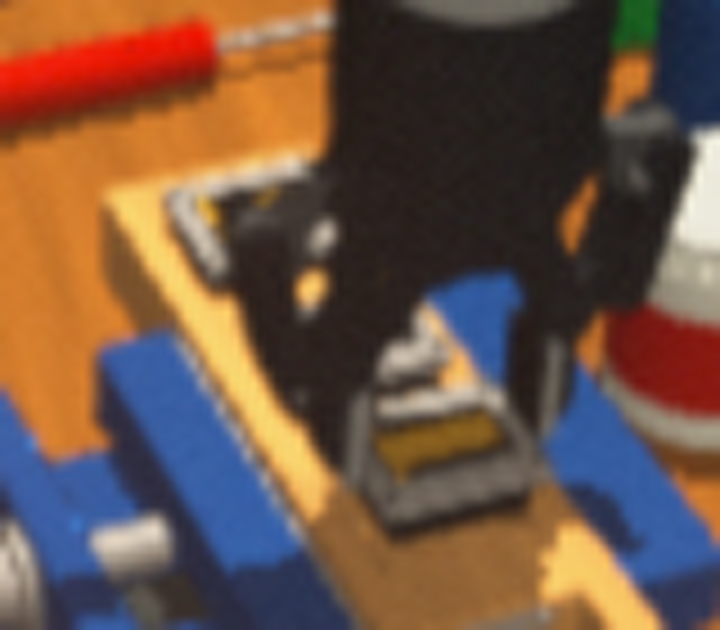

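Request:
servo_tool --increments '[{"slide": [0, 0.0008, 0.003], "spin": 0}, {"slide": [0, 0, 0.002], "spin": 0}, {"slide": [0, 0, 0.002], "spin": 0}, {"slide": [0, 0, 0], "spin": 0}]'

```text
clock: 30.7
position: [0.6272, -0.0664, 0.1171]
ee_rot: [-0.0, 0.681, 0.732, -0.0]
contact_force: [1.0, -0.1, -1.6]
width: 0.0527
```

Request:
servo_tool --increments '[{"slide": [0, 0, 0.001], "spin": 0}, {"slide": [0, 0, 0.001], "spin": 0}, {"slide": [0, 0, 0], "spin": 0}]'

```text
clock: 31.0
position: [0.6273, -0.0666, 0.115]
ee_rot: [-0.0, 0.682, 0.732, -0.0]
contact_force: [-0.3, 0.6, -0.7]
width: 0.0523
```

Request:
servo_tool --increments '[{"slide": [0, 0, 0.001], "spin": 0}, {"slide": [0, 0, 0], "spin": 0}]'

```text
clock: 31.2
position: [0.6275, -0.0666, 0.1143]
ee_rot: [0.0, 0.682, 0.732, 0.0]
contact_force: [0.1, 0.8, 0.4]
width: 0.0522
```

Request:
servo_tool --increments '[{"slide": [0, 0, 0.001], "spin": 0}, {"slide": [0, 0, 0], "spin": 0}]'

```text
clock: 31.4
position: [0.6275, -0.0664, 0.114]
ee_rot: [0.0, 0.682, 0.732, 0.0]
contact_force: [-1.1, 1.4, 4.2]
width: 0.0525
```

Request:
servo_tool --increments '[{"slide": [0, 0, 0.001], "spin": 0}, {"slide": [0, 0, 0], "spin": 0}]'

```text
clock: 31.6
position: [0.6275, -0.0663, 0.1138]
ee_rot: [0.0, 0.682, 0.732, 0.0]
contact_force: [-2.0, 2.1, 7.9]
width: 0.0524
```

Request:
servo_tool --increments '[{"slide": [0, 0, -0.003], "spin": 0}, {"slide": [0.001, -0.001, 0], "spin": 0}, {"slide": [0, 0, 0], "spin": 0}]'

```text
clock: 31.9
position: [0.626, -0.0655, 0.1148]
ee_rot: [-0.0, 0.682, 0.732, -0.0]
contact_force: [0.3, 0.0, -0.5]
width: 0.0524
```

Request:
servo_tool --increments '[{"slide": [0, 0, 0.001], "spin": 0}, {"slide": [0, 0, 0.001], "spin": 0}, {"slide": [0, 0, 0.0005], "spin": 0}, {"slide": [0, 0, 0], "spin": 0}]'

```text
clock: 32.3
position: [0.6262, -0.0656, 0.1123]
ee_rot: [-0.0, 0.682, 0.732, -0.0]
contact_force: [0.6, 0.6, -0.4]
width: 0.0525
```

Request:
servo_tool --increments '[{"slide": [0, 0, 0.001], "spin": 0}, {"slide": [0, 0, 0.001], "spin": 0}, {"slide": [0, 0, 0.0005], "spin": 0}, {"slide": [0, 0, 0], "spin": 0}]'

```text
clock: 32.7
position: [0.6264, -0.0653, 0.1102]
ee_rot: [-0.0, 0.682, 0.732, 0.0]
contact_force: [0.1, 2.5, 0.3]
width: 0.0528
```

Request:
servo_tool --increments '[{"slide": [0, 0, 0], "spin": 0}, {"slide": [0, 0, 0], "spin": 0}, {"slide": [0, 0, 0], "spin": 0}, {"slide": [0, 0, -0.02], "spin": 0}, {"slide": [0, 0, -0.03], "spin": 0}, {"slide": [0, 0, -0.03], "spin": 0}, {"slide": [0, 0, 0], "spin": 0}]' --hand 1

```text
clock: 33.4
position: [0.6291, -0.0664, 0.195]
ee_rot: [0.004, 0.682, 0.732, 0.002]
contact_force: [0.8, -0.3, 0.1]
width: 0.0855
```

```bash
python3 -c "
from h import *
st()
s=eyes.get_image('side');cv2.imwrite('pics/side20.png',s);crop('',s,230,120,340,230,6,'s20.png')
t=eyes.get_image('top');cv2.imwrite('pics/top20.png',t);crop('',t,310,140,410,260,5,'t20.png')"
```

```text
t 33.4 p [ 0.6291 -0.0664  0.195 ] F [ 0.8 -0.3  0.1] w 0.0855 yaxis [0.997 0.071 0.009] xaxis [-0.071  0.997 -0.003] q [-0.21  0.39  1.47 -0.    1.27 -0.29]
```

View pics/s20.png

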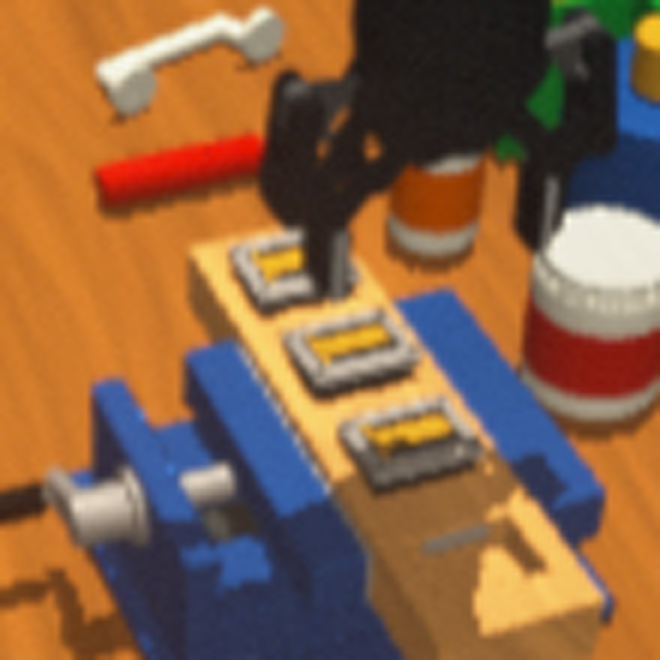

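View pics/t20.png

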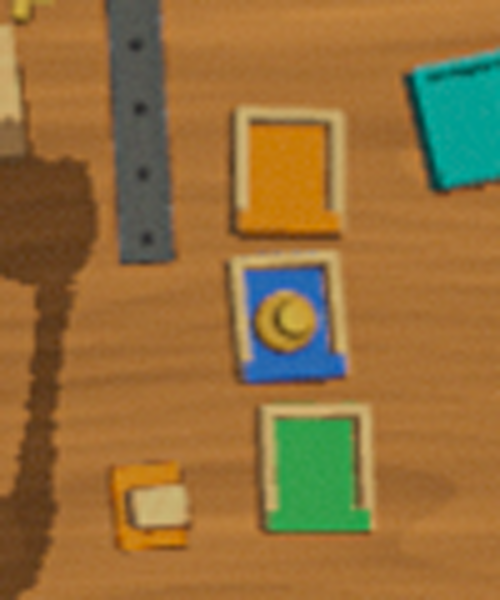

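```bash
python3 -c "
from h import *
t=cv2.imread('pics/top20.png');H,S,V=cv2.split(cv2.cvtColor(t,cv2.COLOR_BGR2HSV))
roi=np.zeros_like(H);roi[228:256,325:358]=1
print([(x,y,t[y,x].tolist(),(H[y,x],S[y,x],V[y,x])) for x,y in ((342,241),(334,240),(337,247),(328,240))])
st_=((S<140)&(V>150)&(roi>0)).astype(np.uint8)*255
ft=(((S>190)&(V>180)|(st_>0))&(roi>0)).astype(np.uint8)*255
print(rect('top',st_,.065,20)); print(rect('top',ft,.02,20))
tr=np.zeros_like(H);tr[155:195,350:385]=1
m=(((S<140)|((S>190)&(V>180)))&(V>120)&(tr>0)).astype(np.uint8)*255
print(rect('top',m,.026,200))
s=cv2.imread('pics/side20.png');crop('',s,200,250,360,350,5,'s20b.png')
plan(.3933,-.252,.16,94)
"
```

```text
[(342, 241, [114, 175, 200], (np.uint8(21), np.uint8(110), np.uint8(200))), (334, 240, [34, 117, 177], (np.uint8(17), np.uint8(206), np.uint8(177))), (337, 247, [21, 131, 202], (np.uint8(18), np.uint8(229), np.uint8(202))), (328, 240, [55, 106, 161], (np.uint8(14), np.uint8(168), np.uint8(161)))]
[([341.0, 241.0], 393.5, -251.8, 21.7, 31.4, 5.4)]
[([340.0, 241.0], 394.1, -254.5, 48.4, 41.0, 4.6)]
[([368.0, 174.0], 593.3, -345.4, 63.3, 73.1, 87.0)]
from [ 0.6266 -0.0659  0.1908] yaw 94.1 spin 0.01 rows 7
[-0.0242, -0.0351, 0.0044] [-0.0242, -0.0351, 0.0044] [-0.0242, -0.0351, 0.0044] [-0.0242, -0.0351, 0.0044] [-0.0242, -0.0351, 0.0044] [-0.0242, -0.0351, 0.0044] [-0.0242, -0.0351, 0.0044]
```

View pics/s20b.png

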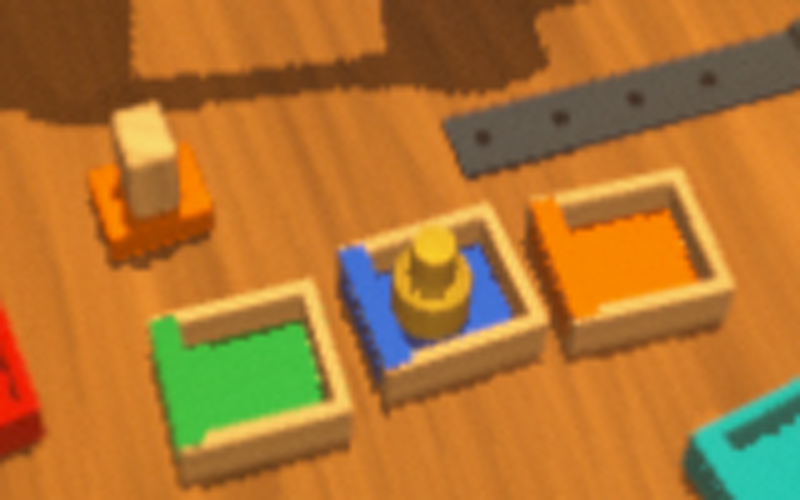

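Request:
servo_tool --increments '[{"slide": [-0.0242, -0.0351, 0.0044], "spin": 0}, {"slide": [-0.0242, -0.0351, 0.0044], "spin": 0}, {"slide": [-0.0242, -0.0351, 0.0044], "spin": 0}, {"slide": [-0.0242, -0.0351, 0.0044], "spin": 0}, {"slide": [-0.0242, -0.0351, 0.0044], "spin": 0}, {"slide": [-0.0242, -0.0351, 0.0044], "spin": 0}, {"slide": [-0.0242, -0.0345, 0.0044], "spin": -0.9}]'

```text
clock: 34.2
position: [0.3915, -0.2521, 0.1578]
ee_rot: [-0.001, 0.676, 0.737, -0.0]
contact_force: [0.4, -1.2, 0.0]
width: 0.0855
```

Request:
servo_tool --increments '[{"slide": [0, 0, 0.03], "spin": 0}, {"slide": [0, 0, 0.02], "spin": 0}, {"slide": [0, 0, 0], "spin": 0}, {"slide": [0, 0, 0], "spin": 0}]' --hand 0.75

```text
clock: 34.6
position: [0.3933, -0.2516, 0.1086]
ee_rot: [-0.001, 0.676, 0.737, -0.0]
contact_force: [-0.5, 0.2, 0.4]
width: 0.0639
```

```bash
python3 -c "
from h import *
st()
plan(.3938,-.252,.041,95)
s=eyes.get_image('side');cv2.imwrite('pics/side21.png',s);crop('',s,190,210,290,310,6,'s21.png')"
```

```text
t 34.6 p [ 0.3933 -0.2516  0.1086] F [-0.5  0.2  0.4] w 0.0639 yaxis [ 0.996  0.087 -0.002] xaxis [-0.087  0.996  0.002] q [-0.72  0.25  1.94 -0.    0.96 -0.8 ]
from [ 0.3933 -0.2516  0.1086] yaw 95.0 spin -0.01 rows 2
[-0.0002, 0.0002, 0.0338] [-0.0002, 0.0002, 0.0338]
```

View pics/s21.png

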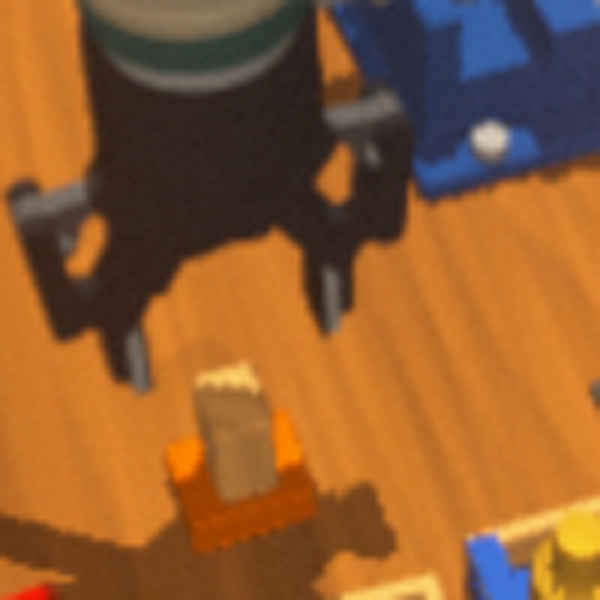

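Request:
servo_tool --increments '[{"slide": [0, 0.0004, 0.034], "spin": 0}, {"slide": [0, 0, 0.034], "spin": 0}, {"slide": [0, 0, 0], "spin": 0}, {"slide": [0, 0, 0], "spin": 0}]'

```text
clock: 35.05
position: [0.3948, -0.2521, 0.042]
ee_rot: [0.0, 0.676, 0.737, -0.0]
contact_force: [0.4, 0.7, 0.2]
width: 0.0641
```

Request:
servo_tool --increments '[{"slide": [0, 0, 0], "spin": 0}, {"slide": [0, 0, 0], "spin": 0}, {"slide": [0, 0, 0], "spin": 0}, {"slide": [0, 0, 0], "spin": 0}, {"slide": [0, 0, 0], "spin": 0}]' --hand 0 --newtons 90

```text
clock: 35.55
position: [0.3948, -0.2527, 0.0428]
ee_rot: [0.001, 0.676, 0.737, -0.0]
contact_force: [-1.4, 0.1, 5.7]
width: 0.0232
```

```bash
python3 -c "
from h import *
st()
s=eyes.get_image('side');cv2.imwrite('pics/side22.png',s);crop('',s,190,220,290,310,7,'s22.png')"
```

```text
t 35.55 p [ 0.3948 -0.2527  0.0428] F [-1.4  0.1  5.7] w 0.0232 yaxis [0.996 0.087 0.002] xaxis [-0.087  0.996 -0.002] q [-0.72  0.34  2.02 -0.    0.78 -0.8 ]
```

View pics/s22.png

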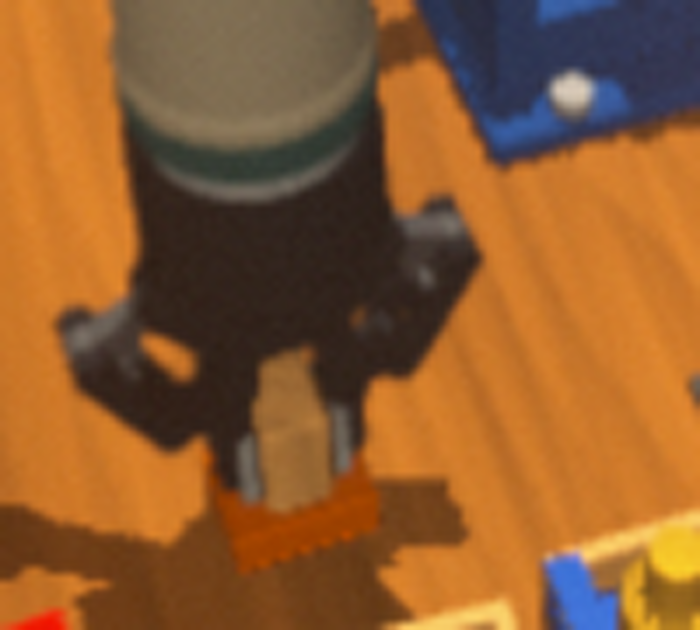

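Request:
servo_tool --increments '[{"slide": [0, 0, -0.02], "spin": 0}, {"slide": [0, 0, -0.04], "spin": 0}, {"slide": [0, 0, -0.04], "spin": 0}, {"slide": [0, 0, -0.04], "spin": 0}, {"slide": [0, 0, 0], "spin": 0}, {"slide": [0, 0, 0], "spin": 0}]'

```text
clock: 36.2
position: [0.3943, -0.252, 0.1823]
ee_rot: [0.001, 0.676, 0.737, 0.0]
contact_force: [-0.1, 0.1, -2.7]
width: 0.0232
```

```bash
python3 -c "
from h import *
st()
plan(.6270,-.066,.18,94)"
```

```text
t 36.2 p [ 0.3943 -0.252   0.1823] F [-0.1  0.1 -2.7] w 0.0232 yaxis [0.996 0.087 0.002] xaxis [-0.087  0.996 -0.002] q [-0.72  0.17  1.83 -0.    1.14 -0.8 ]
from [ 0.3943 -0.252   0.1823] yaw 95.0 spin 0.14 rows 7
[0.0236, 0.0354, 0.0003] [0.0237, 0.0354, 0.0003] [0.0238, 0.0353, 0.0003] [0.0238, 0.0352, 0.0003] [0.0239, 0.0352, 0.0003] [0.024, 0.0351, 0.0003] [0.0241, 0.0351, 0.0003]
```

Request:
servo_tool --increments '[{"slide": [0.0236, 0.0354, 0], "spin": 0.14}, {"slide": [0.0237, 0.0354, 0], "spin": 0.14}, {"slide": [0.0238, 0.0353, 0], "spin": 0.14}, {"slide": [0.0238, 0.0352, 0], "spin": 0.14}, {"slide": [0.0239, 0.0352, 0], "spin": 0.14}, {"slide": [0.024, 0.0351, 0], "spin": 0.14}, {"slide": [0.0241, 0.0351, 0], "spin": 0.14}]'

```text
clock: 36.9
position: [0.6266, -0.0644, 0.1785]
ee_rot: [-0.002, 0.682, 0.731, -0.001]
contact_force: [0.0, 0.2, -2.8]
width: 0.0232
```

Request:
servo_tool --increments '[{"slide": [0, 0, 0.015], "spin": 0}, {"slide": [0, 0, 0.012], "spin": 0}, {"slide": [0, 0, 0], "spin": 0}, {"slide": [0, 0, 0], "spin": 0}]'

```text
clock: 37.3
position: [0.6255, -0.0665, 0.1529]
ee_rot: [-0.001, 0.682, 0.731, -0.001]
contact_force: [0.9, -0.6, -3.1]
width: 0.0228
```

```bash
python3 -c "
from h import *
st()
s=eyes.get_image('side');cv2.imwrite('pics/side23.png',s);crop('',s,240,130,340,220,7,'s23.png')"
```

```text
t 37.3 p [ 0.6255 -0.0665  0.1529] F [ 0.9 -0.6 -3.1] w 0.0228 yaxis [ 0.998  0.069 -0.003] xaxis [-0.069  0.998  0.001] q [-0.22  0.42  1.53 -0.    1.19 -0.28]
```

View pics/s23.png

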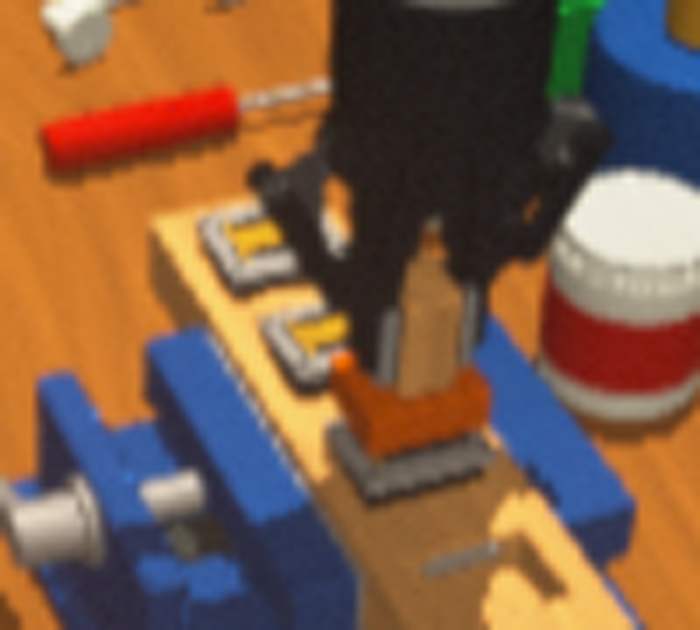

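Request:
servo_tool --increments '[{"slide": [0, 0.001, 0.005], "spin": 0}, {"slide": [0, 0, 0.004], "spin": 0}, {"slide": [0, 0, 0.001], "spin": 0}, {"slide": [0, 0, 0.001], "spin": 0}, {"slide": [0, 0, 0], "spin": 0}]'

```text
clock: 37.85
position: [0.6279, -0.066, 0.1433]
ee_rot: [0.0, 0.682, 0.731, -0.0]
contact_force: [0.0, -0.0, -2.4]
width: 0.0231
```

Request:
servo_tool --increments '[{"slide": [0, 0, 0.001], "spin": 0}, {"slide": [0, 0, 0.001], "spin": 0}, {"slide": [0, 0, 0], "spin": 0}]'

```text
clock: 38.15
position: [0.6282, -0.0662, 0.1421]
ee_rot: [0.001, 0.682, 0.731, 0.0]
contact_force: [-0.9, -0.2, 2.2]
width: 0.023
```

Request:
servo_tool --increments '[{"slide": [0, 0, 0.001], "spin": 0}, {"slide": [0, 0, 0.001], "spin": 0}, {"slide": [0, 0, 0], "spin": 0}]'

```text
clock: 38.45
position: [0.6283, -0.0663, 0.1414]
ee_rot: [0.001, 0.682, 0.731, 0.0]
contact_force: [-2.5, -0.1, 8.7]
width: 0.023
```

Contact at ~.142, as expected (insert ~5.5 mm proud). Press on.

Request:
servo_tool --increments '[{"slide": [0, -0.0003, 0.001], "spin": 0}, {"slide": [0, 0, 0.001], "spin": 0}, {"slide": [0, 0, 0], "spin": 0}]'

```text
clock: 38.75
position: [0.6282, -0.0663, 0.138]
ee_rot: [0.001, 0.682, 0.731, 0.0]
contact_force: [0.6, -1.0, 2.7]
width: 0.023
```

Request:
servo_tool --increments '[{"slide": [0, -0.0003, 0.001], "spin": 0}, {"slide": [0, 0, 0.001], "spin": 0}, {"slide": [0, 0, 0], "spin": 0}]'

```text
clock: 39.05
position: [0.6282, -0.0662, 0.1359]
ee_rot: [0.001, 0.682, 0.731, 0.0]
contact_force: [0.8, -0.7, 6.0]
width: 0.0231
```

Request:
servo_tool --increments '[{"slide": [0, 0, 0.001], "spin": 0}, {"slide": [0, 0, 0.001], "spin": 0}, {"slide": [0, 0, 0], "spin": 0}]'

```text
clock: 39.35
position: [0.6281, -0.0663, 0.1358]
ee_rot: [0.001, 0.682, 0.731, 0.001]
contact_force: [-2.0, -0.3, 14.0]
width: 0.0228
```

Request:
servo_tool --increments '[{"slide": [0, 0, 0.001], "spin": 0}, {"slide": [0, 0, 0.001], "spin": 0}, {"slide": [0, 0, 0], "spin": 0}]'

```text
clock: 39.65
position: [0.6282, -0.0663, 0.1358]
ee_rot: [0.002, 0.682, 0.731, 0.001]
contact_force: [-4.0, -0.2, 24.5]
width: 0.023
```

Request:
servo_tool --increments '[{"slide": [0, 0, -0.005], "spin": 0}, {"slide": [0, 0, -0.015], "spin": 0}, {"slide": [0, 0, 0], "spin": 0}, {"slide": [0, 0, 0], "spin": 0}]'

```text
clock: 40.05
position: [0.6268, -0.0657, 0.15]
ee_rot: [-0.001, 0.682, 0.731, -0.0]
contact_force: [-0.0, 0.1, -2.8]
width: 0.0231
```

```bash
python3 -c "
from h import *
st()
plan(.6226,.0016,.155,94)"
```

```text
t 40.05 p [ 0.6268 -0.0657  0.15  ] F [-0.   0.1 -2.8] w 0.0231 yaxis [ 0.998  0.07  -0.002] xaxis [-0.07   0.998  0.001] q [-0.21  0.43  1.53  0.    1.19 -0.28]
from [ 0.6268 -0.0657  0.15  ] yaw 94.0 spin -0.0 rows 2
[0.0337, 0.0003, -0.0025] [0.0337, 0.0003, -0.0025]
```

Request:
servo_tool --increments '[{"slide": [0.0337, 0.0003, -0.003], "spin": 0}, {"slide": [0.0337, 0.0003, -0.002], "spin": 0}, {"slide": [0, 0, 0], "spin": 0}, {"slide": [0, 0, 0.005], "spin": 0}, {"slide": [0, 0, 0.004], "spin": 0}, {"slide": [0, 0, 0], "spin": 0}]'

```text
clock: 40.65
position: [0.6224, 0.0004, 0.1456]
ee_rot: [-0.001, 0.682, 0.731, -0.001]
contact_force: [-0.0, -0.1, -2.9]
width: 0.0229
```

Request:
servo_tool --increments '[{"slide": [0, 0, 0.002], "spin": 0}, {"slide": [0, 0, 0.001], "spin": 0}, {"slide": [0, 0, 0.001], "spin": 0}, {"slide": [0, 0, 0], "spin": 0}]'

```text
clock: 41.05
position: [0.6232, 0.0011, 0.1432]
ee_rot: [-0.0, 0.682, 0.731, -0.0]
contact_force: [0.2, -0.3, -1.8]
width: 0.0228
```

Request:
servo_tool --increments '[{"slide": [0, 0, 0.001], "spin": 0}, {"slide": [0, 0, 0.001], "spin": 0}, {"slide": [0, 0, 0.001], "spin": 0}, {"slide": [0, 0, 0], "spin": 0}]'

```text
clock: 41.45
position: [0.6235, 0.0009, 0.1417]
ee_rot: [0.001, 0.682, 0.731, 0.0]
contact_force: [-1.3, -0.8, 5.4]
width: 0.0232
```

Request:
servo_tool --increments '[{"slide": [0, -0.0003, 0.001], "spin": 0}, {"slide": [0, 0, 0.001], "spin": 0}, {"slide": [0, 0, 0], "spin": 0}]'

```text
clock: 41.75
position: [0.6234, 0.0009, 0.1402]
ee_rot: [0.001, 0.682, 0.731, 0.0]
contact_force: [-1.7, -1.2, 4.4]
width: 0.0232
```

Request:
servo_tool --increments '[{"slide": [0, -0.0003, 0.001], "spin": 0}, {"slide": [0, 0, 0.001], "spin": 0}, {"slide": [0, 0, 0], "spin": 0}]'

```text
clock: 42.05
position: [0.6233, 0.001, 0.1366]
ee_rot: [0.001, 0.682, 0.731, 0.0]
contact_force: [1.6, -1.0, 2.6]
width: 0.023
```

Request:
servo_tool --increments '[{"slide": [0, 0, 0.001], "spin": 0}, {"slide": [0, 0, 0.001], "spin": 0}, {"slide": [0, 0, 0], "spin": 0}]'

```text
clock: 42.35
position: [0.6233, 0.001, 0.1358]
ee_rot: [0.001, 0.682, 0.731, 0.001]
contact_force: [-1.7, -0.8, 10.0]
width: 0.0229
```

Request:
servo_tool --increments '[{"slide": [0, 0, 0.001], "spin": 0}, {"slide": [0, 0, 0.0015], "spin": 0}, {"slide": [0, 0, 0], "spin": 0}]'

```text
clock: 42.65
position: [0.6234, 0.001, 0.1358]
ee_rot: [0.002, 0.682, 0.731, 0.001]
contact_force: [-4.9, -1.2, 21.8]
width: 0.023
```

Request:
servo_tool --increments '[{"slide": [0, 0, -0.005], "spin": 0}, {"slide": [0, 0, -0.017], "spin": 0}, {"slide": [0, 0, 0], "spin": 0}, {"slide": [0, 0, 0], "spin": 0}]'

```text
clock: 43.05
position: [0.6222, 0.0015, 0.1526]
ee_rot: [-0.001, 0.682, 0.731, -0.0]
contact_force: [1.2, -0.1, -2.8]
width: 0.0227
```

```bash
python3 -c "
from h import *
st()
plan(.6176,.0692,.154,94)"
```

```text
t 43.05 p [0.6222 0.0015 0.1526] F [ 1.2 -0.1 -2.8] w 0.0227 yaxis [ 0.998  0.07  -0.001] xaxis [-0.07   0.998  0.001] q [-0.11  0.41  1.55  0.    1.18 -0.18]
from [0.6222 0.0015 0.1526] yaw 94.0 spin -0.01 rows 2
[0.0339, 0.0001, -0.0007] [0.0339, 0.0001, -0.0007]
```

Request:
servo_tool --increments '[{"slide": [0.0338, 0, -0.002], "spin": 0}, {"slide": [0.0338, 0, 0], "spin": 0}, {"slide": [0, 0, 0], "spin": 0}, {"slide": [0, 0, 0.005], "spin": 0}, {"slide": [0, 0, 0.004], "spin": 0}, {"slide": [0, 0, 0], "spin": 0}]'

```text
clock: 43.65
position: [0.6171, 0.0678, 0.1451]
ee_rot: [-0.001, 0.682, 0.731, -0.001]
contact_force: [0.9, -0.3, -1.9]
width: 0.0232
```

Request:
servo_tool --increments '[{"slide": [0, 0, 0.001], "spin": 0}, {"slide": [0, 0, 0.001], "spin": 0}, {"slide": [0, 0, 0.001], "spin": 0}, {"slide": [0, 0, 0], "spin": 0}]'

```text
clock: 44.05
position: [0.6179, 0.0685, 0.1438]
ee_rot: [0.0, 0.682, 0.731, -0.0]
contact_force: [-0.6, -0.8, -2.7]
width: 0.0234
```

Request:
servo_tool --increments '[{"slide": [0, 0, 0.001], "spin": 0}, {"slide": [0, 0, 0.001], "spin": 0}, {"slide": [0, 0, 0], "spin": 0}]'

```text
clock: 44.35
position: [0.618, 0.0687, 0.1419]
ee_rot: [0.0, 0.682, 0.731, 0.0]
contact_force: [0.1, -0.2, -1.0]
width: 0.0234
```

Request:
servo_tool --increments '[{"slide": [0, -0.0003, 0.001], "spin": 0}, {"slide": [0, 0, 0.001], "spin": 0}, {"slide": [0, 0, 0], "spin": 0}]'

```text
clock: 44.65
position: [0.618, 0.0687, 0.141]
ee_rot: [0.001, 0.682, 0.731, 0.001]
contact_force: [-0.9, -0.1, 4.7]
width: 0.0231
```

Request:
servo_tool --increments '[{"slide": [0, 0, 0.001], "spin": 0}, {"slide": [0, 0, 0.001], "spin": 0}, {"slide": [0, 0, 0], "spin": 0}]'

```text
clock: 44.95
position: [0.6181, 0.0687, 0.1391]
ee_rot: [0.001, 0.682, 0.731, 0.001]
contact_force: [-0.6, 1.0, 4.5]
width: 0.0228
```

Request:
servo_tool --increments '[{"slide": [0, -0.0003, 0.001], "spin": 0}, {"slide": [0, 0, 0.001], "spin": 0}, {"slide": [0, 0, 0], "spin": 0}]'

```text
clock: 45.25
position: [0.618, 0.0687, 0.1359]
ee_rot: [0.001, 0.682, 0.731, 0.001]
contact_force: [0.6, 1.0, 2.6]
width: 0.023
```

Request:
servo_tool --increments '[{"slide": [0, 0, 0.001], "spin": 0}, {"slide": [0, 0, 0.001], "spin": 0}, {"slide": [0, 0, 0], "spin": 0}]'

```text
clock: 45.55
position: [0.6181, 0.0687, 0.1359]
ee_rot: [0.001, 0.682, 0.731, 0.001]
contact_force: [-1.8, 0.4, 13.3]
width: 0.0228
```

Request:
servo_tool --increments '[{"slide": [0, 0, 0.001], "spin": 0}, {"slide": [0, 0, 0.0005], "spin": 0}, {"slide": [0, 0, 0], "spin": 0}]'

```text
clock: 45.85
position: [0.6181, 0.0687, 0.1358]
ee_rot: [0.001, 0.682, 0.731, 0.001]
contact_force: [-3.5, 0.3, 18.7]
width: 0.0229
```

Request:
servo_tool --increments '[{"slide": [0, 0, -0.005], "spin": 0}, {"slide": [0, 0, -0.02], "spin": 0}, {"slide": [0, 0, -0.03], "spin": 0}, {"slide": [0, 0, 0], "spin": 0}, {"slide": [0, 0, 0], "spin": 0}]'

```text
clock: 46.35
position: [0.6168, 0.0685, 0.1862]
ee_rot: [-0.0, 0.682, 0.731, -0.001]
contact_force: [-0.1, -1.1, -2.0]
width: 0.0232
```

```bash
python3 -c "
from h import *
st()
plan(.5938,-.3445,.18,87)
s=eyes.get_image('side');cv2.imwrite('pics/side24.png',s);crop('',s,230,130,340,230,7,'s24.png')"
```

```text
t 46.35 p [0.6168 0.0685 0.1862] F [-0.1 -1.1 -2. ] w 0.0232 yaxis [ 0.998  0.069 -0.001] xaxis [-0.069  0.998 -0.   ] q [-0.    0.38  1.5  -0.    1.26 -0.07]
from [0.6168 0.0685 0.1862] yaw 94.0 spin 0.7 rows 10
[-0.041, -0.0052, 0.0006] [-0.0411, -0.0047, 0.0006] [-0.0412, -0.0042, 0.0006] [-0.0412, -0.0037, 0.0006] [-0.0412, -0.0032, 0.0006] [-0.0413, -0.0027, 0.0006] [-0.0413, -0.0022, 0.0006] [-0.0413, -0.0017, 0.0006] [-0.0414, -0.0011, 0.0006] [-0.0414, -0.0006, 0.0006]
```

View pics/s24.png

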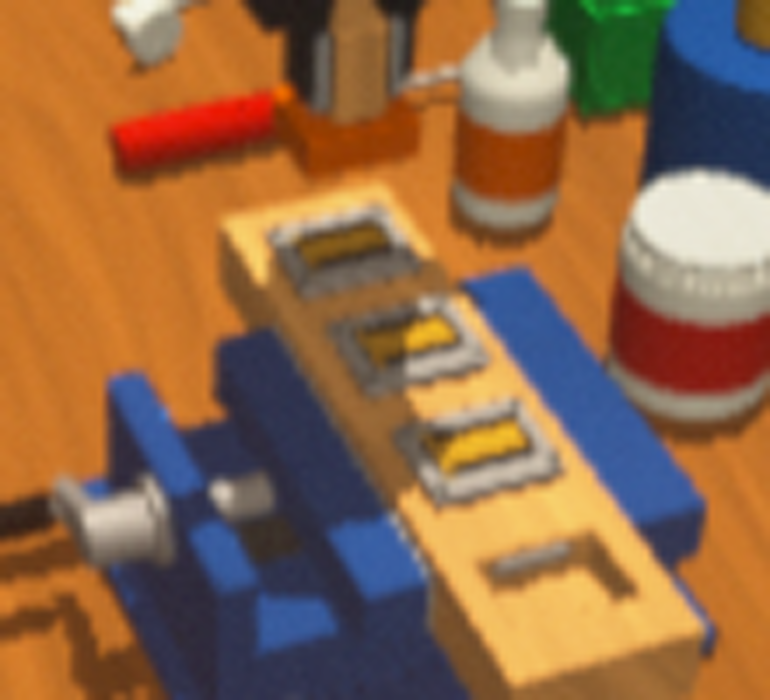

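Request:
servo_tool --increments '[{"slide": [-0.041, -0.0052, 0], "spin": 0.7}, {"slide": [-0.0411, -0.0047, 0], "spin": 0.7}, {"slide": [-0.0412, -0.0042, 0], "spin": 0.7}, {"slide": [-0.0412, -0.0037, 0], "spin": 0.7}, {"slide": [-0.0412, -0.0032, 0], "spin": 0.7}, {"slide": [-0.0413, -0.0027, 0], "spin": 0.7}, {"slide": [-0.0413, -0.0022, 0], "spin": 0.7}, {"slide": [-0.0413, -0.0017, 0], "spin": 0.7}]'

```text
clock: 47.2
position: [0.5971, -0.2628, 0.1846]
ee_rot: [-0.002, 0.717, 0.697, -0.001]
contact_force: [0.9, -0.3, -1.8]
width: 0.0233
```

Request:
servo_tool --increments '[{"slide": [-0.0414, -0.0011, 0], "spin": 0.7}, {"slide": [-0.0414, -0.0006, 0], "spin": 0.7}, {"slide": [0, 0, 0.04], "spin": 0}, {"slide": [0, 0, 0.04], "spin": 0}, {"slide": [0, 0, 0], "spin": 0}, {"slide": [0, 0, 0], "spin": 0}]'

```text
clock: 47.8
position: [0.5931, -0.3437, 0.1053]
ee_rot: [-0.002, 0.725, 0.688, -0.0]
contact_force: [0.3, -0.6, -2.1]
width: 0.0231
```

```bash
python3 -c "
from h import *
st()
plan(.5938,-.3445,.09,87)
s=eyes.get_image('side');cv2.imwrite('pics/side25.png',s);crop('',s,270,230,380,330,7,'s25.png')
t=eyes.get_image('top');crop('',t,330,130,420,220,7,'t25.png')"
```

```text
t 47.8 p [ 0.5931 -0.3437  0.1053] F [ 0.3 -0.6 -2.1] w 0.0231 yaxis [ 0.999 -0.052 -0.004] xaxis [0.052 0.999 0.002] q [-0.63  0.54  1.45 -0.    1.16 -0.57]
from [ 0.5931 -0.3437  0.1053] yaw 87.0 spin -0.01 rows 1
[-0.0008, 0.0008, 0.0153]
```

View pics/s25.png

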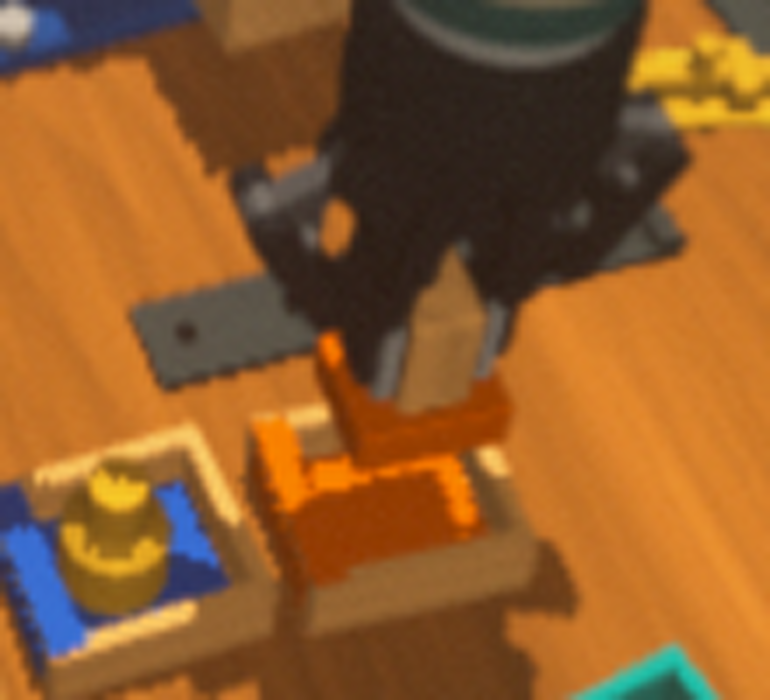

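View pics/t25.png

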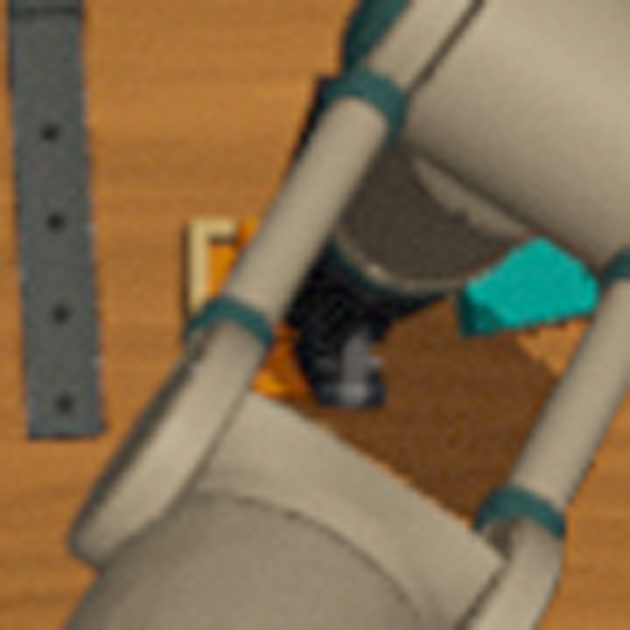

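```bash
python3 -c "
from h import *
def box(c,yaw,hx,hy,z):
    a=np.radians(yaw);ax=np.array([np.cos(a),np.sin(a)]);ay=np.array([-ax[1],ax[0]])
    return [np.r_[np.array(c)+i*hx*ax+j*hy*ay,z] for i,j in ((-1,-1),(1,-1),(1,1),(-1,1))]
f=lambda P:((proj('side',P)-[270,230])*7+3).round(0).tolist()
print('block bot',f(box((.5931,-.3437),-3,.025,.02,.0625)))
print('tray top outer',f(box((.5933,-.3454),-3,.037,.032,.026)))
print('floor',f(box((.5933,-.3454),-3,.031,.026,.006)))
s=cv2.imread('pics/side0.png');crop('',s,270,230,380,330,7,'s0t.png')
"
```

```text
block bot [[354.0, 481.0], [508.0, 447.0], [459.0, 341.0], [310.0, 373.0]]
tray top outer [[322.0, 592.0], [545.0, 541.0], [467.0, 373.0], [255.0, 419.0]]
floor [[327.0, 604.0], [510.0, 562.0], [449.0, 426.0], [273.0, 465.0]]
```

View pics/s0t.png

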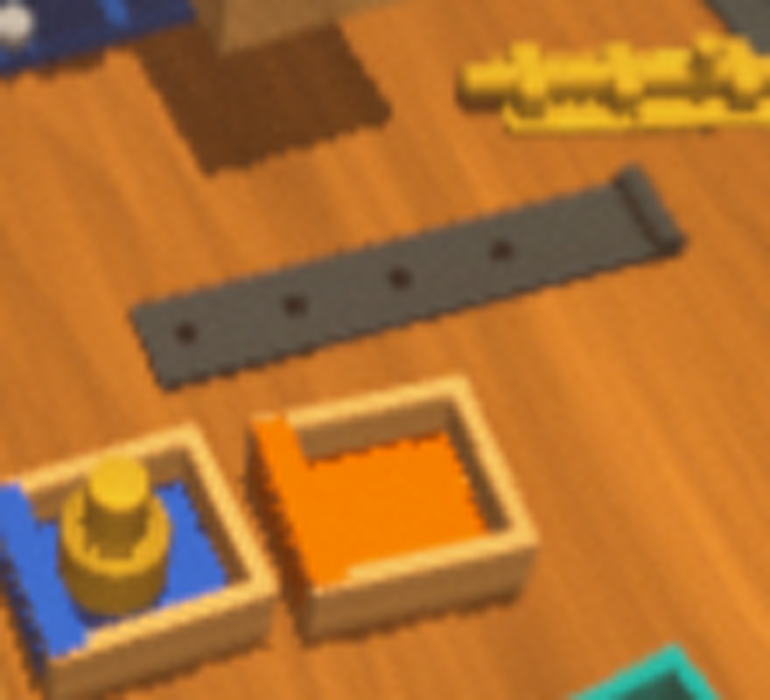

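Request:
servo_tool --increments '[{"slide": [-0.0025, 0, 0.01], "spin": 0}, {"slide": [0, 0, 0.015], "spin": 0}, {"slide": [0, 0, 0.015], "spin": 0}, {"slide": [0, 0, 0.01], "spin": 0}, {"slide": [0, 0, 0], "spin": 0}, {"slide": [0, 0, 0], "spin": 0}]'

```text
clock: 48.5
position: [0.5941, -0.347, 0.0573]
ee_rot: [0.0, 0.725, 0.688, -0.0]
contact_force: [-0.4, 0.1, -2.2]
width: 0.0227
```

```bash
python3 -c "
from h import *
st()
s=eyes.get_image('side');crop('',s,270,230,380,330,7,'s26.png')"
```

```text
t 48.5 p [ 0.5941 -0.347   0.0573] F [-0.4  0.1 -2.2] w 0.0227 yaxis [ 0.999 -0.052  0.   ] xaxis [ 0.052  0.999 -0.   ] q [-0.63  0.58  1.5  -0.    1.06 -0.58]
```

View pics/s26.png

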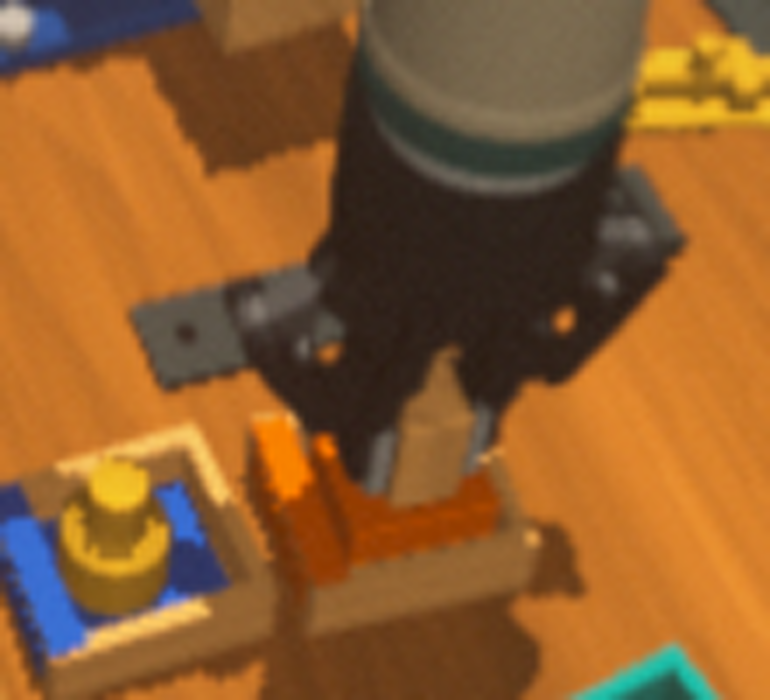

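Request:
servo_tool --increments '[{"slide": [0, -0.002, 0.004], "spin": 0}, {"slide": [0, 0, 0.003], "spin": 0}, {"slide": [0, 0, 0.001], "spin": 0}, {"slide": [0, 0, 0], "spin": 0}]'

```text
clock: 48.95
position: [0.5918, -0.3468, 0.0491]
ee_rot: [-0.0, 0.725, 0.688, -0.0]
contact_force: [0.2, 0.2, -2.4]
width: 0.0229
```

Request:
servo_tool --increments '[{"slide": [0, 0, 0.0005], "spin": 0}, {"slide": [0, 0, 0], "spin": 0}]'

```text
clock: 49.15
position: [0.5921, -0.3469, 0.049]
ee_rot: [0.0, 0.725, 0.688, 0.0]
contact_force: [-0.5, 0.3, -2.0]
width: 0.023
```

Request:
servo_tool --increments '[{"slide": [0, 0, 0.0005], "spin": 0}, {"slide": [0, 0, 0], "spin": 0}]'

```text
clock: 49.35
position: [0.5921, -0.3469, 0.0489]
ee_rot: [0.0, 0.725, 0.688, 0.0]
contact_force: [-0.7, 0.9, 1.3]
width: 0.0225
```

Request:
servo_tool --increments '[{"slide": [0, 0, 0], "spin": 0}, {"slide": [0, 0, 0], "spin": 0}, {"slide": [0, 0, 0], "spin": 0}, {"slide": [0, 0, -0.01], "spin": 0}, {"slide": [0, 0, -0.03], "spin": 0}, {"slide": [0, 0, -0.04], "spin": 0}, {"slide": [0, 0, -0.04], "spin": 0}, {"slide": [0, 0, -0.04], "spin": 0}]' --hand 0.6

```text
clock: 50.15
position: [0.5918, -0.3468, 0.2107]
ee_rot: [0.0, 0.725, 0.688, 0.0]
contact_force: [0.4, -0.8, 0.2]
width: 0.0515
```

Request:
servo_tool --increments '[{"slide": [0.03, -0.03, 0], "spin": 0}, {"slide": [0.01, -0.045, 0], "spin": 0}, {"slide": [0, -0.045, 0], "spin": 0}, {"slide": [0, -0.045, 0], "spin": 0}, {"slide": [0, -0.045, 0], "spin": 0}, {"slide": [0, 0, 0], "spin": 0}, {"slide": [0, 0, 0], "spin": 0}]'

```text
clock: 50.85
position: [0.3841, -0.2961, 0.2095]
ee_rot: [0.001, 0.726, 0.688, 0.0]
contact_force: [0.5, -0.6, 0.2]
width: 0.0515
```

```bash
python3 -c "
from h import *
st()
s=eyes.get_image('side');cv2.imwrite('pics/side27.png',s)
t=eyes.get_image('top');cv2.imwrite('pics/top27.png',t)"
```

```text
t 50.85 p [ 0.3841 -0.2961  0.2095] F [ 0.5 -0.6  0.2] w 0.0515 yaxis [ 0.999 -0.054  0.002] xaxis [ 0.054  0.999 -0.002] q [-0.8   0.17  1.76  0.    1.21 -0.75]
```

View pics/side27.png

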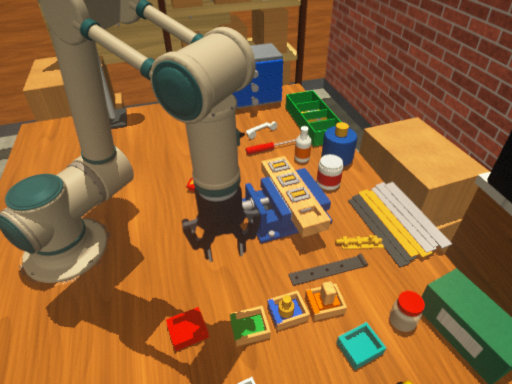

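View pics/top27.png

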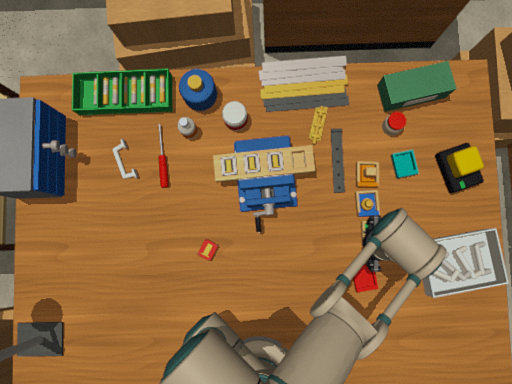

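```bash
python3 -c "
from h import *
t=cv2.imread('pics/top27.png');H,S,V=cv2.split(cv2.cvtColor(t,cv2.COLOR_BGR2HSV))
a=cv2.resize(t[135:215,205:325],None,fx=6,fy=6,interpolation=2)[:, :480]
a=cv2.resize(t[140:195,205:325],None,fx=5,fy=5,interpolation=2);b=cv2.resize(t[155:195,345:390],None,fx=6,fy=6,interpolation=2)
o=np.zeros((550,620,3),np.uint8);o[:a.shape[0],:a.shape[1]]=a;o[290:290+b.shape[0],:b.shape[1]]=b
s=cv2.imread('pics/side27.png');c=cv2.resize(s[275:325,300:355],None,fx=5,fy=5,interpolation=2);o[290:290+c.shape[0],300:300+c.shape[1]]=c
cv2.imwrite('pics/fin.png',o)
m=((S<70)&(V>110)).astype(np.uint8)*255;m[:145]=0;m[180:]=0;m[:,:215]=0;m[:,290:]=0
r=rect('top',m,.093,20);print(r)
c=np.array([624.6,-33.0]);ax=np.array([.9976,.0698]);ay=np.array([-.0698,.9976])
for q in r: d=np.array(q[1:3])-c; print((d@ax).round(1),(d@ay).round(1))
roi=np.zeros_like(H);roi[158:192,355:382]=1
m=((S<140)&(V>150)&(roi>0)).astype(np.uint8)*255; m=cv2.morphologyEx(m,cv2.MORPH_OPEN,np.ones((4,4)))
print(rect('top',m,.071,10))
"
```

```text
[([228.0, 165.0], 618.8, 69.1, 54.5, 44.9, 3.8), ([251.0, 163.0], 624.1, 2.7, 46.2, 52.8, 88.6), ([275.0, 161.0], 627.7, -66.2, 54.8, 44.3, 4.3)]
1.3 102.3
2.0 35.6
0.8 -33.3
[([373.0, 172.0], 591.4, -351.8, 35.5, 20.6, 88.2)]
```

View pics/fin.png

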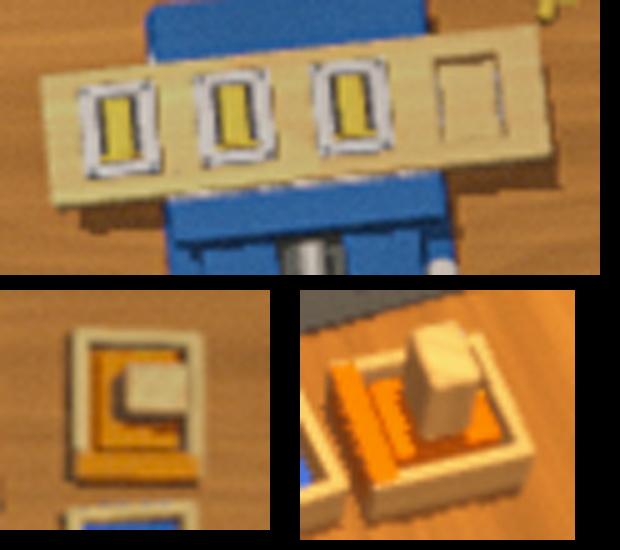

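```bash
python3 -c "
from h import *
st(); print(manip.sign_off())"
```

```text
t 50.95 p [ 0.3856 -0.2966  0.2091] F [0.3 0.2 0.1] w 0.0509 yaxis [ 0.999 -0.053  0.002] xaxis [ 0.053  0.999 -0.002] q [-0.8   0.17  1.75  0.    1.21 -0.75]
the job is handed in; nothing more can be done
None
```

I handed the job in at about 51 s; the sign-off gave no verdict. All three inserts on the bench are pressed home, the rail is clamped, and the block is in the orange-labelled tray.

- **Clamping:** I wound the crank clockwise until it took about 20 N at the grip, roughly 30° past where the jaw met the rail. The last side pictures show it sprung back slightly and holding. I have no direct reading of the jaw force on the rail.
- **Inserts:** They went into recesses 4, 3 and 2. Recesses 4 and 2 caught on an edge first, and went in freely after I shifted about 1 mm. I then pressed each with the seating block to 19–25 N. All three stopped at the same height, 5 to 6 mm below first contact, which matches being fully home.
- **Last checks:** In the final top picture all three inserts sit in their recesses, flat and lined up with the rail, within about 2 mm of the recess centres (camera good to about 2 mm). Both views show the block upright on the floor of the orange-labelled tray. The gripper was clear of everything.
- **Left alone:** I never touched the red look-alike or the other things on the bench, and they look unmoved.

Small disagreements: the two cameras differed by 1 to 2 mm on the rail's position, within calibration. The final stem measurement put the block about 6 mm off the tray centre in y, but that colour mask also picked up some of the tray rim, so I trusted the picture instead. The limit is 14 mm.

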